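Tap a stuck filter cell loose with a mallet

TASK

The flat filter cell is stuck in its guide block: take the small mallet off its rubber pad and, with its head only, tap the backs of the cell's two upright lugs towards the open front on alternating sides, lightly (a side gives at about 7 N; never hit the block or cell with more than 13 N), until the round buttons on the back of both lugs are level with the short pins on the rails. Then stand the mallet upright on its head on the middle of its rubber pad again and let go. Leave everything else where it is.

Things in the scene. Friction and masses are not known exactly. Their poses are not given: they have to be found in the camera images.
- mallet_grip (a point): Mallet standing on its head. Dark head 50 x 34 x 32 mm (x, y, z); light wooden handle 22 x 26 mm (x, y) from the head's middle up to 112 mm; 0.18-0.26 kg. Point: on the handle axis, 77 mm above the underside (61 mm above the head's middle), where to grip, across the 22 mm (along x) so that the jaws carry the blow. x = striking direction (faces at +-25 mm), z = up the handle.
- cell_mid (a point): Point of the cell half-way between its two steel lugs, level with the tips of the smooth domed buttons on their backs; block's x = 15.5 to 17 mm at the start, 3 mm when level with the pins. Lugs: upright tabs, 8 x 22 mm (x, y), 20 to 56 mm high, 40 mm left and right of it. Buttons: 9 mm wide, 3 mm proud, 45 mm above the surface, on the rear (+x) faces; tap them towards the block's -x.
- cell: The flat cell. Each side sticks by itself, gives at about 7 N and stays where left. When one lug leads the other by 2 to 3 mm the cell racks and that side yields no more: the force soon climbs past 13 N, so back off and tap the other side. A tap gains 4 to 6 mm at that lug, half as much at the middle. Behind the lugs (+x) all is free above 26 mm. Origin: between the lugs' feet.
- pad: Black rubber parking pad, 100 x 120 x 4 mm (x, y, z), fixed; origin at the centre of its underside. The mallet starts on it and must end standing on its middle.
- housing: Aluminium guide block, fixed; origin on the surface. Base x -60 to +35, y +-62 mm; rails 22 mm high at y = +-56 mm. Between them the dark flat cell, 85 x 96 mm, top at 20 mm, comes out towards -x (open front, robot's side). A pin 4.4 mm thick, 4 mm high, stands on each rail at x = 3 mm. All but the two lugs is below 26 mm.
- ptfe_tape: Bystander: white spool of thread tape, 51 mm wide, 13 mm high; origin at the centre of its underside.
- filter_element: Bystander: white filter cylinder lying at the left, 88 mm long, 45 mm thick; origin at the centre of its underside.
- spare_nozzle: Bystander: small brass nozzle standing in the middle, 24 mm wide, 40 mm high; origin at the centre of its underside.
- tee_fitting: Bystander: black tee pipe fitting lying in the middle, 50 x 33 x 16 mm; origin at the centre of its underside.
- parts_box: Bystander: clear box with cells at the right, 73 x 152 x 32 mm; origin at the centre of its underside.
- vial_4: Bystander: brown glass vial with black cap at the back, 35 mm wide, 70 mm high; origin at the centre of its underside.
- mallet: The same mallet; origin at the centre of its underside.
Things that resemble listed ones, but are neither listed nor needed, are in the scene too. Leave any green look-alike of the mallet alone.

How it is judged:
By the outcome, as a careful person would: the job done as asked, in the order asked, and still so for the second after the job is handed in, with the robot touching nothing.
It also fails if it takes over 66 s, if anything falls off the work surface, if the arm or the gripper's body presses on something with over 40 N, if the wrist force passes 120 N, or if a joint passes its speed limit or range.

ROBOT

A 7-joint arm with a two-finger parallel gripper is mounted at the origin on a cart in front of the work surface, level with it; the furniture and walls round the work are solid. World frame = base frame: x ahead of the robot, y to its left, z up, the work surface at z = 0. Lengths are in mm, angles in rad, forces in N, time in s.
With the tool pointing down it reaches from about 350 to 775 mm from the base axis. Payload 3.1 kg.
Tool frame: the origin (TCP) lies between the finger pads; the fingertips stand robot.tips_ahead ahead of it and the grasp point (between the pads) lies 6 mm ahead of it (robot.tips_ahead is the distance from the TCP to the fingertips, in mm); z points along the fingers, y is the line along which they close (so a half turn about z gives the same grasp; the last joint's range is limited). The gripper opens to 85 mm and grips with 20 to 120 N. Pads are 22 mm wide; open, the fingers measure 114 mm over their backs; the gripper's body (76 mm by 85 mm) begins 54 mm behind the grasp point. The pads swing forward as they close: fully open they stand 13 mm farther back than shut.
Start: joints at [-1.18, 0.311, 0.014, 1.512, -0.004, 1.319, -0.027], TCP at [230.653, 499.315, 256.304] pointing down, gripper open.
Joint ranges: [-2.7, 2.7], [-0.3, 1.91], [-1.27, 1.3], [0.12, 2.57], [-1.44, 4.58], [0.2, 2.03], [-3.05, 3.05]. Speed limits (rad/s): [2.79, 2.79, 3.14, 3.14, 3.14, 3.14, 3.14].

INTERFACE

Orientations are given as a rotation vector (axis times angle).
In Python, from cell import robot gives the robot as it stands.
- The arm moves only by the tool send_rows, never from a script. Its argument "rows" is a list of rows, each a list of 3 entries, a list of its own where there are three numbers: the turn, a rotation vector about the tool's x, y, z in rad, then the shift along the tool's x, y, z in mm, then the closure in counts, from 0 (fully open) to 255 (shut). In form: [[[rx, ry, rz], [tx, ty, tz], fingers], ...]. A call has 1 to 10 rows; each row shifts and turns the commanded pose from where the row before left it, along the tool's axes as they then stand; what a row does not reach is not made up. A row lasts 1/12 s, in which the tool goes at most 41.7 mm and 7.16 degrees, less where a joint would pass 70% of its speed; a pose out of reach is approached as far as the arm can. A call with a gripper value outside its range is refused whole. The fingers move at their own pace and stop on an object; the grip force is fixed at half the most. Time passes only in rows, so rows that do not move let the fingers close. It gives the time, the measured TCP pose, the force, the opening and the grip force at its end, in the units of the state.
- robot.sense(): the state, without advancing time (a new reading comes with each control period).
- robot.grab_frame(name): name is "scene" or "side" or "wrist"; returns the picture (384x512x3 uint8, red, green, blue); there is no depth.
- robot.camera_params(name): a dict with "fx", "fy", "cx", "cy" (pixels), "T" (4x4, takes a point from camera to world coordinates). Camera axes: x right, y down, z forward; pixel columns grow to the right and rows downward; lengths in mm; the calibration is good to about 2 mm. A picture is of the moment at which its call begins: read the wrist's pose just before it. camera_params takes no time and is no camera call; for the wrist camera it gives the pose at the moment of the call.
- robot.close_job(): hands the job in; it is judged then, once.
Trained networks look in the newest picture that a camera, given by its name, has taken for a name from the list of things; names that differ only in an ending like _2 or _b are one class to them, and where a whole thing is asked for, a point or a joint stands for the part that bears it (a point fixed in the world has none). Each returns a list of dicts, best first, with "conf" (0 to 1); they miss things now and then, are a little off and sometimes report something else, mostly with a low value. They report only what shows in the picture. A call takes as long as a camera call. They do not tell look-alikes from the thing itself.
- robot.boxes_of(label, camera): "pixel" ([column, row] in pixels, amid what is visible of it).
The state is a dict: "clock": time; "joints": joint angles; "joint_vel": joint speeds; "tau": joint torques, N m; "eef_pos": TCP position; "tool_rot": TCP orientation; "wrist_force": force on the tool from outside, world axes, zero at the start; "wrist_torque": the same for the moment, N m; "width": opening from 0.0 (shut) to 1.0 (fully open); "grip_force": force on a finger pad.
Only numpy, scipy, OpenCV 4.12 (cv2) and the standard library are available. Lean on these libraries where they do the work, as an engineer would, in place of code of your own. Each camera call takes 0.05 s, during which the arm holds its last target. There are 200 camera calls.

## Working session

There is one attempt and no reset: what is moved stays moved. The work goes in short steps, Python scripts to look and compute and a tool call to move; the robot and the scene stay as the last step left them, time stands still between calls to the robot, and variables do not carry over. Pictures are saved under pics/ and viewed, at most 10 in all, crops included, and the job is handed in when it is done.

Besides the shell and the picture viewer there is one more tool, called after "Emit:" in YAML: its name, and indented under it one key for each argument. send_rows: Moves the arm, as the interface text tells. Its arguments: {"type":"object","properties":{"rows":{"type":"array","items":{"type":"array"}}},"required":["rows"]}

```bash
ls; mkdir -p pics; cat > h.py <<'E'
from cell import robot
import numpy as np, cv2
from scipy.spatial.transform import Rotation as R
def ray(cam,px,z,P=None):
    P=P or robot.camera_params(cam); T=np.array(P["T"])
    d=T[:3,:3]@np.array([(px[0]-P["cx"])/P["fx"],(px[1]-P["cy"])/P["fy"],1]); o=T[:3,3]
    return o+d*(z-o[2])/d[2]
def proj(cam,p):
    P=robot.camera_params(cam); T=np.array(P["T"]); c=T[:3,:3].T@(np.array(p)-T[:3,3])
    return np.array([P["fx"]*c[0]/c[2]+P["cx"],P["fy"]*c[1]/c[2]+P["cy"]])
def save(cam,name,s=1):
    im=np.array(robot.grab_frame(cam)); cv2.imwrite("pics/"+name,cv2.resize(im[:,:,::-1],None,fx=s,fy=s)); return im
E
python3 - <<'E'
from h import *
s=robot.sense(); print(s, robot.tips_ahead)
a=save("scene","a.png");b=save("side","b.png")
cv2.imwrite("pics/ab.png",cv2.resize(np.hstack([a,b])[:,:,::-1],(800,300)))
for cam in("scene","side"):
  print(cam,np.round(robot.camera_params(cam)["T"],2).tolist(),robot.camera_params(cam)["fx"])
  for l in("mallet_grip","cell_mid","pad","housing","mallet","cell"):
    for d in robot.boxes_of(l,cam)[:3]: print(l,d)
E
```

```text
pics
{'clock': 0.0, 'joints': array([-1.17969422,  0.3117279 ,  0.01396627,  1.51310679, -0.00442105,
        1.31915519, -0.02721901]), 'joint_vel': array([-0.00203347,  0.00105551,  0.00093137, -0.00243906,  0.00032264,
       -0.00013253, -0.00052401]), 'tau': array([ 6.66236119e-04, -3.79915631e+01,  1.46364165e-01, -2.30583251e+01,
        1.20483449e-02,  1.34377283e-02, -2.16392340e-05]), 'eef_pos': array([230.36324217, 498.68503447, 255.19960486]), 'tool_rot': array([-0.67433735, -3.06791309,  0.00365151]), 'wrist_force': array([ 0.16744182, -0.21330891, -0.23425157]), 'wrist_torque': array([ 0.01680206,  0.0292117 , -0.02080221]), 'grip_force': 0.0, 'width': 0.9992207237302896} 25.0
scene [[0.56, -0.55, 0.62, -197.62], [-0.83, -0.36, 0.44, -447.58], [-0.02, -0.76, -0.65, 749.3], [0.0, 0.0, 0.0, 1.0]] 435.89415299623477
mallet_grip {'pixel': [366.8, 252.3], 'conf': 0.93}
mallet_grip {'pixel': [202.3, 188.1], 'conf': 0.91}
mallet_grip {'pixel': [117.6, 203.6], 'conf': 0.83}
cell_mid {'pixel': [288.6, 232.5], 'conf': 0.74}
pad {'pixel': [203.7, 202.8], 'conf': 0.81}
housing {'pixel': [289.9, 237.1], 'conf': 0.92}
mallet {'pixel': [200.2, 186.0], 'conf': 0.95}
mallet {'pixel': [120.6, 205.5], 'conf': 0.66}
mallet {'pixel': [363.9, 252.5], 'conf': 0.58}
cell {'pixel': [290.6, 238.1], 'conf': 0.85}
side [[0.79, -0.48, 0.38, 38.34], [-0.61, -0.63, 0.48, -500.78], [0.01, -0.61, -0.79, 960.4], [0.0, 0.0, 0.0, 1.0]] 374.55841020147653
mallet_grip {'pixel': [155.2, 179.2], 'conf': 0.9}
mallet_grip {'pixel': [220.5, 182.1], 'conf': 0.69}
mallet_grip {'pixel': [274.1, 179.3], 'conf': 0.6}
cell_mid {'pixel': [268.3, 244.4], 'conf': 0.73}
housing {'pixel': [270.2, 246.6], 'conf': 0.93}
mallet {'pixel': [319.5, 282.4], 'conf': 0.86}
mallet {'pixel': [153.2, 184.7], 'conf': 0.78}
mallet {'pixel': [224.3, 182.7], 'conf': 0.61}
cell {'pixel': [269.0, 247.1], 'conf': 0.77}
```

View pics/a.png

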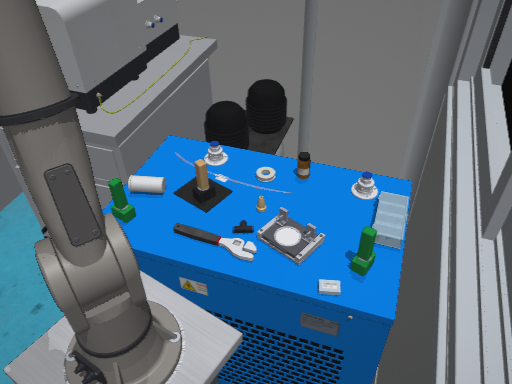

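View pics/b.png

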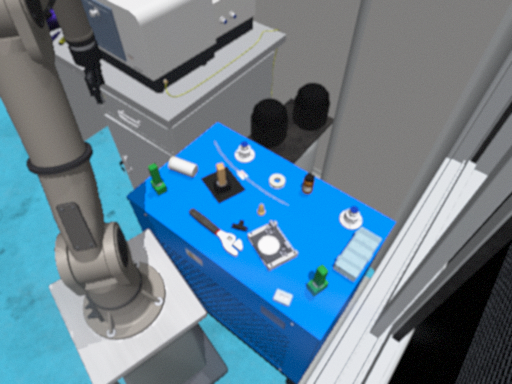

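The wooden mallet stands on the black pad at scene (202,186), side (222,181). The mallets at scene (118,200) and (366,252) are green look-alikes. The block is at scene (290,236), with its lugs at about (284,214) and (311,231).

```bash
python3 - <<'E'
from h import *
a=cv2.imread("pics/a.png");b=cv2.imread("pics/b.png")
f=lambda im,x,y,w,h,s:cv2.resize(im[y:y+h,x:x+w],(w*s,h*s),interpolation=cv2.INTER_CUBIC)
A=np.hstack([f(a,250,200,80,66,5),f(a,165,150,80,66,5)]);B=np.hstack([f(b,235,210,80,66,5)[:,:400],f(b,185,145,80,66,5)])
cv2.imwrite("pics/c.png",cv2.resize(np.vstack([A,B]),(727,600)))
print("grip",ray("scene",(202.3,188.1),60),ray("side",(220.5,182.1),60))
print("pad",ray("scene",(203.5,192.5),4),ray("side",(223,184),4))
print("mid",ray("scene",(288.6,232.5),30),ray("side",(268.3,244.4),30))
for l in("vial_4","tee_fitting","spare_nozzle","ptfe_tape","filter_element","parts_box"):
    for d in robot.boxes_of(l,"scene")[:1]: print(l,d,ray("scene",d["pixel"],15))
E
```

```text
grip [384.07212003 125.08891729  60.        ] [399.3071793  133.49798861  60.        ]
pad [419.4584466  157.72846395   4.        ] [423.783406  161.4792388   4.       ]
mid [ 396.84581902 -112.74685597   30.        ] [ 392.00494851 -113.09955827   30.        ]
vial_4 {'pixel': [286.0, 235.7], 'conf': 0.59} [ 397.40075041 -105.97762187   15.        ]
tee_fitting {'pixel': [244.6, 228.3], 'conf': 0.54} [364.6156799  -13.04388164  15.        ]
spare_nozzle {'pixel': [202.9, 184.4], 'conf': 0.71} [434.39727753 170.68214709  15.        ]
ptfe_tape {'pixel': [266.7, 173.0], 'conf': 0.57} [564.7687794   56.59903034  15.        ]
filter_element {'pixel': [145.9, 182.2], 'conf': 0.58} [359.12187462 303.41458701  15.        ]
parts_box {'pixel': [388.2, 216.6], 'conf': 0.57} [ 583.20563924 -276.96808704   15.        ]
```

View pics/c.png

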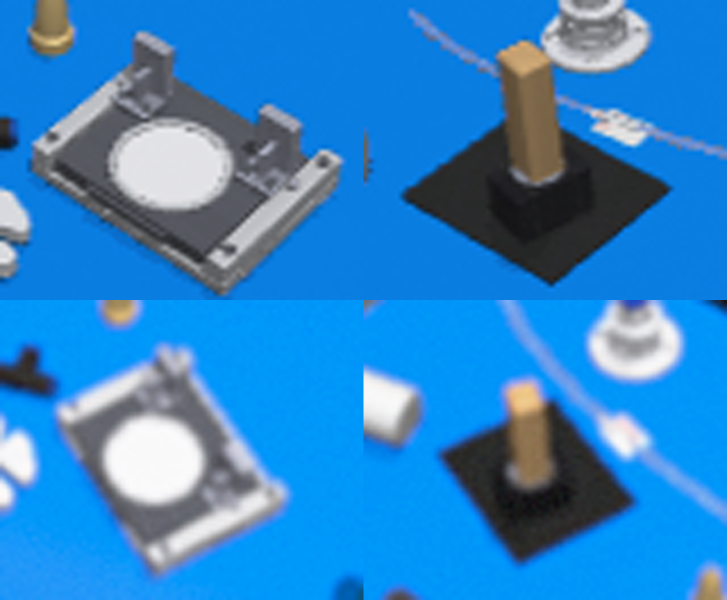

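The crop confirms the wooden mallet on the black pad (scene 202,186), since it isn't green. The block's open front faces the robot, and its two lugs have their tops at about scene (284,209) and (311.5,225).

```bash
python3 - <<'E'
from h import *
k=4.545
S=lambda x,y,ox,oy,cx=0,cy=0:(ox+(x-cx)/k,oy+(y-cy)/k)
q=lambda p:np.round(p,1)
L=ray("scene",S(155,43,250,200),56);Rr=ray("scene",S(281,114,250,200),56)
print("lugs",q(L),q(Rr),"sep",np.linalg.norm(L-Rr),"yaw",np.degrees(np.arctan2(*(L-Rr)[[1,0]]))-90)
for n,p in dict(l=(402,197),b=(550,284),r=(670,188)).items(): print("padS",n,q(ray("scene",S(*p,165,150,363.5,0),4)))
for n,p in dict(l=(441,455),b=(521,562),r=(634,500),t=(552,400)).items(): print("padB",n,q(ray("side",S(*p,185,145,363.5,300),4)))
print("mtopS",q(ray("scene",S(526,57,165,150,363.5,0),116)),"mtopB",q(ray("side",S(522,390,185,145,363.5,300),116)))
for n,p in dict(bl=(135,65),fl=(40,145),fr=(222,265),br=(335,160)).items(): print("railS",n,q(ray("scene",S(*p,250,200),22)))
for n,p in dict(fl=(60,412),fr=(155,560),br=(282,490)).items(): print("railB",n,q(ray("side",S(*p,235,210,0,300),22)))
E
```

```text
lugs [432.  -78.7  56. ] [ 422.7 -156.1   56. ] sep 78.04018768842074 yaw -6.821089090159205
padS l [374.2 221.3   4. ]
padS b [364.9 104.6   4. ]
padS r [464.1  97.2   4. ]
padB l [380.5 219.8   4. ]
padB b [373.1 106.1   4. ]
padB r [467.5 102.7   4. ]
padB t [474.6 215.    4. ]
mtopS [407.6 142.  116. ] mtopB [412.8 150.2 116. ]
railS bl [442.8 -60.5  22. ]
railS fl [367.8 -51.1  22. ]
railS fr [ 350.4 -166.7   22. ]
railS br [ 439.7 -179.7   22. ]
railB fl [368.7 -49.5  22. ]
railB fr [ 352.6 -166.3   22. ]
railB br [ 444.7 -177.1   22. ]
```

```bash
cat >> h.py <<'E'
def plan(target,yaw,n,tilt=True,fingers=0):
    """rows to TCP target, tool-down, tool y at yaw deg (world)"""
    s=robot.sense(); p=np.array(s["eef_pos"]); R0=R.from_rotvec(s["tool_rot"])
    c,sn=np.cos(np.radians(yaw)),np.sin(np.radians(yaw))
    y=np.array([c,sn,0]); z=np.array([0,0,-1.]); x=np.cross(y,z)
    R1=R.from_matrix(np.c_[x,y,z]); rv=(R0.inv()*R1).as_rotvec()
    step=(np.array(target)-p)/n; cur=R0
    for i in range(n):
        print([list(np.round(rv/n,4)),list(np.round(cur.inv().apply(step),1)),fingers],end=",\n"); cur=cur*R.from_rotvec(rv/n)
    print("total rv",rv,"pos",p,"clock",s["clock"])
E
python3 -c "
from h import *
plan((412,140,225),-4,10)"
```

```text
[[np.float64(0.0), np.float64(-0.0), np.float64(0.1208)], [np.float64(-31.5), np.float64(-25.0), np.float64(3.1)], 0],
[[np.float64(0.0), np.float64(-0.0), np.float64(0.1208)], [np.float64(-34.3), np.float64(-21.0), np.float64(3.1)], 0],
[[np.float64(0.0), np.float64(-0.0), np.float64(0.1208)], [np.float64(-36.6), np.float64(-16.7), np.float64(3.1)], 0],
[[np.float64(0.0), np.float64(-0.0), np.float64(0.1208)], [np.float64(-38.4), np.float64(-12.2), np.float64(3.1)], 0],
[[np.float64(0.0), np.float64(-0.0), np.float64(0.1208)], [np.float64(-39.5), np.float64(-7.5), np.float64(3.1)], 0],
[[np.float64(0.0), np.float64(-0.0), np.float64(0.1208)], [np.float64(-40.2), np.float64(-2.7), np.float64(3.1)], 0],
[[np.float64(0.0), np.float64(-0.0), np.float64(0.1208)], [np.float64(-40.2), np.float64(2.2), np.float64(3.1)], 0],
[[np.float64(0.0), np.float64(-0.0), np.float64(0.1208)], [np.float64(-39.6), np.float64(7.0), np.float64(3.1)], 0],
[[np.float64(0.0), np.float64(-0.0), np.float64(0.1208)], [np.float64(-38.5), np.float64(11.7), np.float64(3.1)], 0],
[[np.float64(0.0), np.float64(-0.0), np.float64(0.1208)], [np.float64(-36.8), np.float64(16.3), np.float64(3.1)], 0],
total rv [ 8.75413571e-05 -2.39562116e-06  1.20791485e+00] pos [230.65248466 499.32056465 256.3092908 ] clock 1.0
```

Emit:
send_rows:
  rows:
    - [[0, 0, 0.12], [-31.5, -25, 3], 0]
    - [[0, 0, 0.12], [-34, -21, 3], 0]
    - [[0, 0, 0.12], [-36.5, -16.5, 3], 0]
    - [[0, 0, 0.12], [-38.5, -12, 3], 0]
    - [[0, 0, 0.12], [-39.5, -7.5, 3], 0]
    - [[0, 0, 0.12], [-40, -2.5, 3], 0]
    - [[0, 0, 0.12], [-40, 2, 3], 0]
    - [[0, 0, 0.12], [-39.5, 7, 3], 0]
    - [[0, 0, 0.12], [-38.5, 11.5, 3], 0]
    - [[0, 0, 0.12], [-37, 16, 3], 0]

```text
clock: 1.83
eef_pos: [413.2, 139.7, 226.6]
tool_rot: [2.295, 2.145, 0.002]
wrist_force: [-0.2, 0.6, 0.1]
width: 0.999
grip_force: 0.0
```

Emit:
send_rows:
  rows:
    - [[0, 0, 0], [0, 0, 0], 0]
    - [[0, 0, 0], [0, 0, 0], 0]

```text
clock: 2.0
eef_pos: [413.6, 138.7, 226.5]
tool_rot: [2.296, 2.144, 0.0]
wrist_force: [-0.6, 1.2, -1.1]
width: 0.996
grip_force: 0.0
```

```bash
python3 - <<'E'
from h import *
plan((412,145,200),-4,1)
save("wrist","w1.png")
for l in("mallet_grip","mallet","pad"):
    for d in robot.boxes_of(l,"wrist")[:2]: print(l,d)
P=robot.camera_params("wrist");print(np.round(P["T"],2).tolist(),P["fx"],P["cx"],P["cy"])
E
```

```text
[[np.float64(0.0005), np.float64(0.0001), np.float64(0.0015)], [np.float64(6.2), np.float64(-2.0), np.float64(26.5)], 0],
total rv [5.23653198e-04 6.91273235e-05 1.52676918e-03] pos [413.57519751 138.72302559 226.49633612] clock 2.0
mallet_grip {'pixel': [66.7, 46.5], 'conf': 0.78}
mallet_grip {'pixel': [250.5, 166.6], 'conf': 0.75}
mallet {'pixel': [248.4, 167.0], 'conf': 0.87}
mallet {'pixel': [67.9, 46.7], 'conf': 0.82}
pad {'pixel': [270.5, 132.5], 'conf': 0.66}
[[1.0, -0.06, -0.02, 415.87], [-0.06, -0.96, -0.27, 212.31], [-0.0, 0.27, -0.96, 342.6], [0.0, 0.0, 0.0, 1.0]] 286.64284695500686 256.7536321574557 189.6468446717606
```

View pics/w1.png

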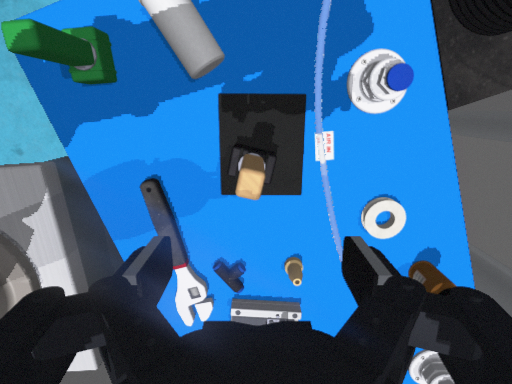

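The wrist view shows the wooden mallet with its handle top at about (250,185). The black pad's corners are at about (219,94), (306,95), (302,195) and (221,194).

```bash
python3 - <<'E'
from h import *
im=cv2.imread("pics/w1.png")[85:205,205:320]
im=np.clip(im.astype(float)*1.6,0,255).astype(np.uint8)
cv2.imwrite("pics/w1c.png",cv2.resize(im,None,fx=5,fy=5,interpolation=cv2.INTER_CUBIC))
E
```

```text
(no output)
```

View pics/w1c.png

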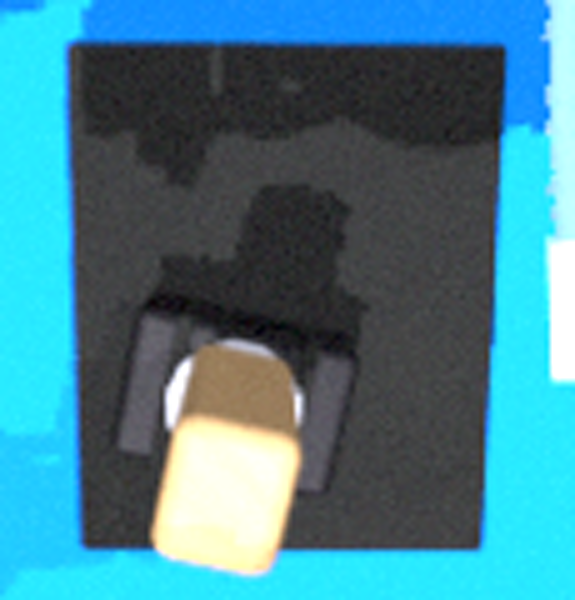

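The enlarged view shows handle-top corners at (177,418), (300,438), (272,575) and (153,548) in the crop, the head top rotated clockwise by roughly 12°, and clear pad corners.

```bash
python3 - <<'E'
from h import *
f=lambda pts,z:np.array([ray("wrist",(205+x/5,85+y/5),z) for x,y in pts])
ang=lambda v:np.degrees(np.arctan2(v[1],v[0]))
for n,pts,z in(("top",[(177,418),(300,438),(272,575),(153,548)],116),("head",[(148,305),(355,352),(322,492),(118,448)],36),("pad",[(70,45),(505,45),(482,547),(83,547)],4)):
    c=f(pts,z);print(n,np.round(c.mean(0),1),"sizes",np.linalg.norm(c[1]-c[0]),np.linalg.norm(c[2]-c[1]),"yaw",ang(c[1]-c[0]),ang(c[2]-c[3]),"long",ang(c[0]-c[3])-90,ang(c[1]-c[2])-90)
E
```

```text
top [406.9 153.  116. ] sizes 20.101572166985544 23.686729133622865 yaw -12.760353648526422 -16.730325698927313 long -14.475853134730585 -14.207936068779418
head [407.4 153.3  36. ] sizes 45.44233957283732 31.83245423314654 yaw -16.143481773888194 -15.864461638233914 long -16.381062519438046 -15.52906280909096
pad [419.4 168.5   4. ] sizes 97.58237071495276 117.62824626386644 yaw -3.338114246910871 -3.332615997215441 long -3.839039921918612 -3.4093807244284875
```

```bash
python3 -c "
from h import *
plan((407,153,87),-15.5,6)"
```

```text
[[np.float64(-0.0001), np.float64(-0.0001), np.float64(0.0354)], [np.float64(1.6), np.float64(-0.9), np.float64(23.2)], 0],
[[np.float64(-0.0001), np.float64(-0.0001), np.float64(0.0354)], [np.float64(1.6), np.float64(-1.0), np.float64(23.2)], 0],
[[np.float64(-0.0001), np.float64(-0.0001), np.float64(0.0354)], [np.float64(1.5), np.float64(-1.0), np.float64(23.2)], 0],
[[np.float64(-0.0001), np.float64(-0.0001), np.float64(0.0354)], [np.float64(1.5), np.float64(-1.1), np.float64(23.2)], 0],
[[np.float64(-0.0001), np.float64(-0.0001), np.float64(0.0354)], [np.float64(1.4), np.float64(-1.1), np.float64(23.2)], 0],
[[np.float64(-0.0001), np.float64(-0.0001), np.float64(0.0354)], [np.float64(1.4), np.float64(-1.2), np.float64(23.2)], 0],
total rv [-0.00034844 -0.000525    0.21240489] pos [412.00375489 143.12342573 226.30950776] clock 2.2
```

Emit:
send_rows:
  rows:
    - [[0, 0, 0.05], [2, -1, 20], 0]
    - [[0, 0, 0.05], [2, -1.5, 20], 0]
    - [[0, 0, 0.05], [1, -1.5, 20], 0]
    - [[0, 0, 0.05], [0, 0, 10], 0]
    - [[0, 0, 0], [0, 0, 0], 0]
    - [[0, 0, 0], [0, 0, 0], 0]
    - [[0, 0, 0], [0, 0, 0], 0]

```text
clock: 2.78
eef_pos: [409.6, 147.9, 157.1]
tool_rot: [2.49, 1.916, 0.003]
wrist_force: [0.3, -0.8, -0.4]
width: 1.002
grip_force: 0.0
```

```bash
python3 - <<'E'
from h import *
robot.grab_frame("side")
plan((408.7,148.6,87),-15.5,1)
P=robot.camera_params("wrist"); im=save("wrist","w2.png")
for d in robot.boxes_of("mallet","wrist")[:2]: print(d, ray("wrist",d["pixel"],80,P))
plan((408.7,148.6,87),-15.5,1)
c=im[60:260,150:350]
cv2.imwrite("pics/w2c.png",cv2.resize(c[:,:,::-1],None,fx=3,fy=3))
np.save("P2.npy",P,allow_pickle=True)
E
```

```text
[[np.float64(0.0017), np.float64(-0.0017), np.float64(0.0108)], [np.float64(0.4), np.float64(-1.5), np.float64(70.4)], 0],
total rv [ 0.0017412  -0.00165373  0.01082184] pos [409.89676421 147.75705802 157.35848133] clock 2.8333
{'pixel': [36.3, 99.3], 'conf': 0.96} [291.88223222 256.49076739  80.        ]
{'pixel': [254.2, 197.1], 'conf': 0.89} [410.38065268 156.66811634  80.        ]
[[np.float64(0.0017), np.float64(-0.0016), np.float64(0.0096)], [np.float64(0.8), np.float64(-1.6), np.float64(70.3)], 0],
total rv [ 0.00166016 -0.00163836  0.00960995] pos [409.92003438 147.37562046 157.31089162] clock 2.9333
```

View pics/w2c.png

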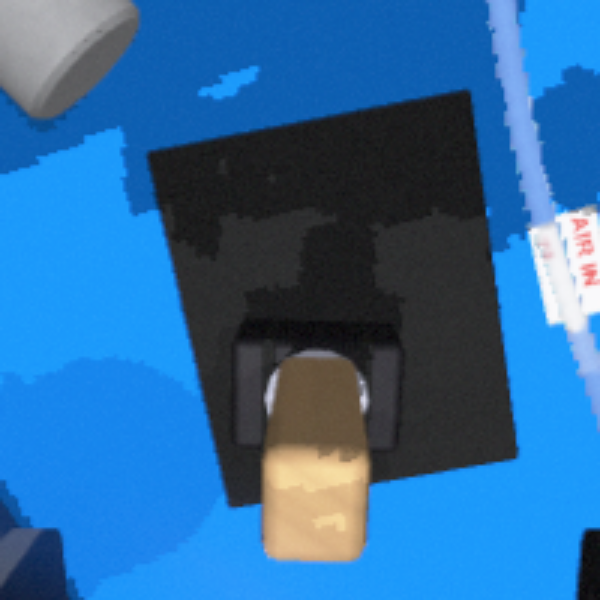

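The head is now square with the tool. In the crop, the handle-top corners are (263,448), (369,448), (365,560) and (265,560).

```bash
python3 - <<'E'
from h import *
P=np.load("P2.npy",allow_pickle=True).item()
f=lambda pts,z:np.array([ray("wrist",(150+x/3,60+y/3),z,P) for x,y in pts])
ang=lambda v:np.degrees(np.arctan2(v[1],v[0]))
for n,pts,z in(("top",[(263,448),(369,448),(365,560),(265,560)],116),("head",[(234,340),(403,335),(398,448),(236,448)],36),("pad",[(148,155),(469,91),(517,458),(229,507)],4)):
    c=f(pts,z);print(n,np.round(c.mean(0),1),"sizes",np.linalg.norm(c[1]-c[0]),np.linalg.norm(c[2]-c[1]),"yaw",ang(c[1]-c[0]),ang(c[2]-c[3]),"long",ang(c[0]-c[3])-90,ang(c[1]-c[2])-90)
E
```

```text
top [409.  148.5 116. ] sizes 20.60507446486439 23.985830813215927 yaw -14.92340874625741 -14.937484240085508 long -14.964825112383465 -15.935535207665751
head [409.3 148.2  36. ] sizes 47.76656424237342 33.82124747944952 yaw -13.178566724539888 -14.92340874625733 long -15.419322820042382 -15.870211893101441
pad [421.  163.1   4. ] sizes 98.01300265444787 117.88252824191908 yaw -4.108015651808996 -4.55622789081552 long -4.475145010188882 -4.387529857925173
```

Emit:
send_rows:
  rows:
    - [[0, 0, 0], [0.4, -0.5, 18], 0]
    - [[0, 0, 0], [0.4, -0.3, 20], 0]
    - [[0, 0, 0], [0, 0, 20], 0]
    - [[0, 0, 0], [0, 0, 12], 0]
    - [[0, 0, 0], [0, 0, 0], 0]
    - [[0, 0, 0], [0, 0, 0], 0]

```text
clock: 3.43
eef_pos: [408.7, 147.8, 86.5]
tool_rot: [2.492, 1.912, -0.001]
wrist_force: [0.2, 0.2, 0.3]
width: 1.0
grip_force: 0.0
```

Emit:
send_rows:
  rows:
    - [[0, 0, 0], [0, 0, 0], 255]
    - [[0, 0, 0], [0, 0, 0], 255]
    - [[0, 0, 0], [0, 0, 0], 255]
    - [[0, 0, 0], [0, 0, 0], 255]
    - [[0, 0, 0], [0, 0, 0], 255]
    - [[0, 0, 0], [0, 0, 0], 255]
    - [[0, 0, 0], [0, 0, 0], 255]
    - [[0, 0, 0], [0, 0, 0], 255]
    - [[0, 0, 0], [0, 0, 0], 255]
    - [[0, 0, 0], [0, 0, 0], 255]

```text
clock: 4.27
eef_pos: [409.1, 148.1, 86.9]
tool_rot: [2.493, 1.912, 0.002]
wrist_force: [-1.1, 0.9, 6.0]
width: 0.25
grip_force: 58.9
```

Emit:
send_rows:
  rows:
    - [[0, 0, 0], [0, 0, -8], 255]
    - [[0, 0, 0], [0, 0, -20], 255]
    - [[0, 0, 0], [0, 0, -30], 255]
    - [[0, 0, 0], [0, 0, -35], 255]
    - [[0, 0, -0.065], [0, 0, -35], 255]
    - [[0, 0, -0.065], [0, 0, -12], 255]

```text
clock: 4.77
eef_pos: [410.8, 148.3, 231.0]
tool_rot: [2.359, 2.072, 0.012]
wrist_force: [1.9, 0.5, -1.0]
width: 0.252
grip_force: 58.5
```

Emit:
send_rows:
  rows:
    - [[0, 0, 0], [-15, 3, 0], 255]
    - [[0, 0, 0], [-30, 6, 0], 255]
    - [[0, 0, 0], [-38, 8, 0], 255]
    - [[0, 0, 0], [-38, 8, 0], 255]
    - [[0, 0, 0], [-38, 8, 0], 255]
    - [[0, 0, 0], [-38, 8, 0], 255]
    - [[0, 0, 0], [-38, 8, 0], 255]
    - [[0, 0, 0], [-38, 7, 0], 255]
    - [[0, 0, 0], [-24, 5, 0], 255]
    - [[0, 0, 0], [-10, 1, 0], 255]

```text
clock: 5.6
eef_pos: [428.3, -170.0, 226.4]
tool_rot: [2.369, 2.06, -0.004]
wrist_force: [0.7, -0.1, -1.6]
width: 0.249
grip_force: 58.5
```

Emit:
send_rows:
  rows:
    - [[0, 0, 0], [0, 0, 0], 255]
    - [[0, 0, 0], [0, 0, 0], 255]
    - [[0, 0, 0], [0, 0, 0], 255]
    - [[0, 0, 0], [0, 0, 0], 255]

```text
clock: 5.93
eef_pos: [429.8, -162.6, 226.0]
tool_rot: [-2.358, -2.073, -0.001]
wrist_force: [-0.7, -0.4, -1.7]
width: 0.247
grip_force: 58.5
```

```bash
python3 - <<'E'
from h import *
robot.grab_frame("side"); s=robot.sense(); P=robot.camera_params("wrist"); im=save("wrist","w3.png"); s2=robot.sense()
print(s["eef_pos"],s2["eef_pos"],s["tool_rot"],s["wrist_force"],s["width"],s["clock"])
np.save("P3.npy",P,allow_pickle=True)
for l in("housing","cell_mid","cell"):
    for d in robot.boxes_of(l,"wrist")[:2]: print(l,d, ray("wrist",d["pixel"],22,P))
cv2.imwrite("pics/w3v.png",cv2.resize(im[:,:,::-1],(768,576),interpolation=cv2.INTER_CUBIC))
E
```

```text
[ 429.82909873 -162.76432554  226.06858588] [ 429.84855388 -163.04823573  226.14213396] [-2.35879415e+00 -2.07327855e+00 -6.16353474e-04] [-0.10574396 -1.15200674 -2.07255276] 0.24901255946019557 5.9833
housing {'pixel': [229.4, 126.5], 'conf': 0.59} [ 406.26614961 -109.30169067   22.        ]
cell_mid {'pixel': [222.7, 126.8], 'conf': 0.68} [ 398.947794   -108.67806713   22.        ]
cell_mid {'pixel': [231.0, 122.7], 'conf': 0.49} [ 408.62030395 -105.5214997    22.        ]
cell {'pixel': [219.1, 125.2], 'conf': 0.94} [ 395.32254798 -106.4842789    22.        ]
```

View pics/w3v.png

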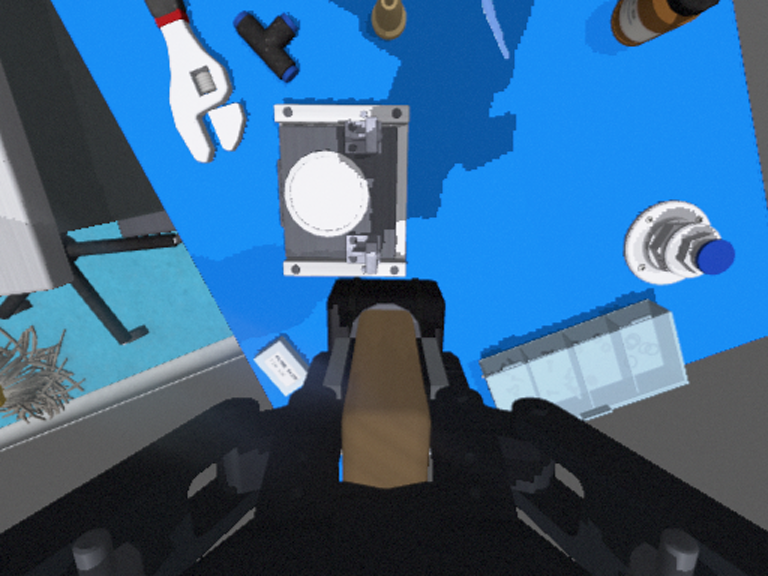

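The wrist view shows the block square in the picture, with corners at about (275,105), (409,105), (406,275) and (284,275) of 768. The lugs are at (370,130) and (368,252), and the held mallet sits below them. I'll enlarge the block to read off positions.

```bash
python3 - <<'E'
from h import *
im=cv2.imread("pics/w3.png")[64:190,178:284]
im=np.clip(im.astype(float)*0.85,0,255).astype(np.uint8)
g=cv2.resize(im,None,fx=4.7,fy=4.7,interpolation=cv2.INTER_CUBIC)
cv2.imwrite("pics/w3c.png",g); print(g.shape)
E
```

```text
(592, 498, 3)
```

View pics/w3c.png

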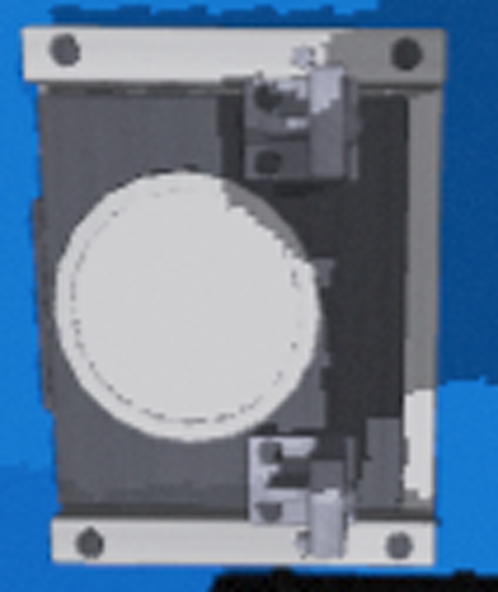

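The crop shows the pins at (303,55) and (303,540), and the lug tops spanning columns of about 310–347. Rail outer corners are (22,28), (445,30), (436,563) and (52,563).

```bash
python3 - <<'E'
from h import *
P=np.load("P3.npy",allow_pickle=True).item()
f=lambda pts,z:np.array([ray("wrist",(178+x/4.7,64+y/4.7),z,P) for x,y in pts])
ang=lambda v:np.degrees(np.arctan2(v[1],v[0]))
c=f([(22,28),(445,30),(436,563),(52,563)],22)
print(np.round(c,1).tolist(),"sizes",[round(float(np.linalg.norm(c[i]-c[i-1])),1) for i in range(4)],"yaws",ang(c[1]-c[0]),ang(c[2]-c[3]),ang(c[0]-c[3])-90,ang(c[1]-c[2])-90)
pin=f([(303,53),(303,538)],26); print("pins",pin.round(1).tolist(),np.linalg.norm(pin[0]-pin[1]),"yaw",ang(pin[0]-pin[1])-90)
yaw=np.radians(ang(pin[0]-pin[1])-90); ex=np.array([np.cos(yaw),np.sin(yaw),0]);ey=np.array([-ex[1],ex[0],0])
m=pin.mean(0); O=m-3*ex; print("origin",O)
b=lambda p:np.round([(p-O)@ex,(p-O)@ey],1).tolist()
for n,p,z in(("upL",(310,110),56),("upR",(347,110),56),("lowL",(312,500),56),("lowR",(345,500),56),("pinfr",(445,30),22),("rfr",(436,563),22),("fl",(22,28),22)): print(n,b(f([p],z)[0]))
E
```

```text
[[367.0, -46.3, 22.0], [459.7, -58.7, 22.0], [443.7, -179.4, 22.0], [350.1, -167.3, 22.0]] sizes [122.2, 93.5, 121.8, 94.4] yaws -7.634402506276921 -7.3683306830600666 -7.96515432395114 -7.5492007443046845
pins [[428.0, -59.8, 26.0], [412.5, -168.0, 26.0]] 109.3588553669472 yaw -8.158038742420956
origin [ 417.26705608 -113.49243147   26.        ]
upL [5.9, 40.9]
upR [13.3, 41.0]
lowL [6.4, -38.9]
lowR [13.6, -38.8]
pinfr [34.2, 60.3]
rfr [35.5, -61.5]
fl [-59.3, 59.4]
```

Emit:
send_rows:
  rows:
    - [[0, 0, 0], [3, 12, 5], 255]
    - [[0, 0, 0], [3, 14, 15], 255]
    - [[0, 0, 0], [1, 6, 25], 255]
    - [[0, 0, 0], [0, 0, 30], 255]
    - [[0, 0, 0], [0, 0, 25], 255]
    - [[0, 0, 0], [0, 0, 13], 255]
    - [[0, 0, 0], [0, 0, 0], 255]
    - [[0, 0, 0], [0, 0, 0], 255]
    - [[0, 0, 0], [0, 0, 0], 255]
    - [[0, 0, 0], [0, 0, 0], 255]

```text
clock: 7.02
eef_pos: [463.6, -162.4, 114.9]
tool_rot: [2.361, 2.069, 0.003]
wrist_force: [0.2, 0.2, -1.0]
width: 0.249
grip_force: 58.6
```

```bash
cat >> h.py <<'E'
O=np.array([417.4,-114.0]);YB=np.radians(-7.6);EX=np.array([np.cos(YB),np.sin(YB)]);EY=np.array([-EX[1],EX[0]])
def bf():
    s=robot.sense(); p=s["eef_pos"][:2]-O; r=R.from_rotvec(s["tool_rot"]).as_matrix(); f=s["wrist_force"]
    print("block x %.2f y %.2f z %.1f"%(p@EX,p@EY,s["eef_pos"][2]),"yaw %.2f"%np.degrees(np.arctan2(r[1,1],r[0,1])),"tilt",r[:,2].round(4),"F x %.2f y %.2f z %.2f"%(f[:2]@EX,f[:2]@EY,f[2]),"t",s["clock"])
E
python3 -c "
from h import *
bf()"
```

```text
block x 52.22 y -41.84 z 114.9 yaw -7.55 tilt [ 3.3e-03 -7.0e-04 -1.0e+00] F x 0.14 y 0.26 z -1.05 t 7.0167
```

Emit:
send_rows:
  rows:
    - [[0, 0, 0], [0, -2, 1], 255]
    - [[0, 0, 0], [0, -3, 1], 255]
    - [[0, 0, 0], [0, -2, 0], 255]
    - [[0, 0, 0], [0, -1, 0], 255]
    - [[0, 0, 0], [0, 0, 0], 255]
    - [[0, 0, 0], [0, 0, 0], 255]
    - [[0, 0, 0], [0, 0, 0], 255]

```text
clock: 7.6
eef_pos: [454.5, -160.9, 111.4]
tool_rot: [2.363, 2.07, 0.0]
wrist_force: [0.1, 0.6, -3.4]
width: 0.255
grip_force: 58.6
```

Emit:
send_rows:
  rows:
    - [[0, 0, 0], [0, -0.5, 0], 255]
    - [[0, 0, 0], [0, -0.5, 0], 255]
    - [[0, 0, 0], [0, -0.5, 0], 255]
    - [[0, 0, 0], [0, 0, 0], 255]

```text
clock: 7.93
eef_pos: [452.8, -160.7, 111.3]
tool_rot: [-2.363, -2.07, 0.0]
wrist_force: [0.5, 0.0, -2.1]
width: 0.249
grip_force: 58.6
```

Emit:
send_rows:
  rows:
    - [[0, 0, 0], [0, -0.5, 0], 255]
    - [[0, 0, 0], [0, -0.5, 0], 255]
    - [[0, 0, 0], [0, 0, 0], 255]

```text
clock: 8.18
eef_pos: [452.1, -160.6, 111.4]
tool_rot: [2.363, 2.07, 0.001]
wrist_force: [0.8, -0.3, -1.6]
width: 0.248
grip_force: 58.6
```

Emit:
send_rows:
  rows:
    - [[0, 0, 0], [0, -0.5, 0], 255]
    - [[0, 0, 0], [0, -0.5, 0], 255]
    - [[0, 0, 0], [0, 0, 0], 255]

```text
clock: 8.43
eef_pos: [451.8, -160.5, 111.6]
tool_rot: [2.362, 2.069, 0.002]
wrist_force: [2.5, -0.1, -2.9]
width: 0.255
grip_force: 58.6
```

```bash
python3 -c "
from h import *
bf()"
```

```text
block x 40.27 y -41.58 z 111.6 yaw -7.55 tilt [ 2.1e-03 -5.0e-04 -1.0e+00] F x 2.47 y 0.24 z -2.92 t 8.4333
```

Emit:
send_rows:
  rows:
    - [[0, 0, 0], [0, -0.7, 0], 255]
    - [[0, 0, 0], [0, -0.7, 0], 255]

```text
clock: 8.6
eef_pos: [451.4, -160.5, 111.9]
tool_rot: [2.36, 2.068, 0.004]
wrist_force: [5.3, 0.3, -2.4]
width: 0.252
grip_force: 58.6
```

Emit:
send_rows:
  rows:
    - [[0, 0, 0], [0, -0.7, 0], 255]
    - [[0, 0, 0], [0, -0.7, 0], 255]

```text
clock: 8.77
eef_pos: [451.0, -160.5, 112.2]
tool_rot: [2.358, 2.067, 0.006]
wrist_force: [7.4, 0.2, -3.7]
width: 0.254
grip_force: 58.6
```

Emit:
send_rows:
  rows:
    - [[0, 0, 0], [0, -0.7, 0], 255]
    - [[0, 0, 0], [0, -0.7, 0], 255]

```text
clock: 8.93
eef_pos: [450.3, -160.4, 112.5]
tool_rot: [2.357, 2.066, 0.007]
wrist_force: [7.7, -1.3, -2.6]
width: 0.252
grip_force: 58.6
```

```bash
python3 -c "
from h import *
bf()"
```

```text
block x 38.79 y -41.65 z 112.5 yaw -7.54 tilt [ 0.008  -0.0022 -1.    ] F x 7.76 y -0.29 z -2.61 t 8.9333
```

Emit:
send_rows:
  rows:
    - [[0, 0, 0], [0, -0.6, 0], 255]
    - [[0, 0, 0], [0, -0.6, 0], 255]

```text
clock: 9.1
eef_pos: [449.2, -160.3, 112.5]
tool_rot: [2.357, 2.066, 0.007]
wrist_force: [8.0, -0.0, -3.4]
width: 0.249
grip_force: 58.6
```

Emit:
send_rows:
  rows:
    - [[0, 0, 0], [0, -0.5, 0], 255]
    - [[0, 0, 0], [0, 0, 0], 255]

```text
clock: 9.27
eef_pos: [449.0, -160.2, 112.7]
tool_rot: [2.357, 2.066, 0.008]
wrist_force: [7.0, -0.1, -3.2]
width: 0.253
grip_force: 58.7
```

```bash
python3 -c "
from h import *
bf()"
```

```text
block x 37.47 y -41.63 z 112.7 yaw -7.53 tilt [ 0.0088 -0.0024 -1.    ] F x 6.99 y 0.88 z -3.17 t 9.2667
```

Emit:
send_rows:
  rows:
    - [[0, 0, 0], [0, 6, -1], 255]
    - [[0, 0, 0], [0, 6, 0], 255]
    - [[0, 0, 0], [15, 0, 0], 255]
    - [[0, 0, 0], [25, 0, 0], 255]
    - [[0, 0, 0], [25, 0, 0], 255]
    - [[0, 0, 0], [15, 0, 0], 255]
    - [[0, 0, 0], [2, 0, 0], 255]
    - [[0, 0, 0], [0, 0, 0], 255]
    - [[0, 0, 0], [0, 0, 0], 255]
    - [[0, 0, 0], [0, 0, 0], 255]

```text
clock: 10.1
eef_pos: [467.1, -81.7, 112.2]
tool_rot: [2.366, 2.067, -0.002]
wrist_force: [0.1, -0.4, -1.3]
width: 0.249
grip_force: 59.0
```

```bash
python3 -c "
from h import *
bf()"
```

```text
block x 44.97 y 38.55 z 112.2 yaw -7.71 tilt [-0.001  -0.0011 -1.    ] F x 0.13 y -0.39 z -1.30 t 10.1
```

Emit:
send_rows:
  rows:
    - [[0, 0, 0], [0.5, -1, 0], 255]
    - [[0, 0, 0], [0.5, -1, 0], 255]
    - [[0, 0, 0], [0, -0.7, 0], 255]
    - [[0, 0, 0], [0, -0.7, 0], 255]
    - [[0, 0, 0], [0, -0.6, 0], 255]

```text
clock: 10.52
eef_pos: [463.8, -78.6, 112.3]
tool_rot: [2.363, 2.07, 0.0]
wrist_force: [0.2, -0.3, -1.8]
width: 0.247
grip_force: 59.0
```

Emit:
send_rows:
  rows:
    - [[0, 0, 0], [0, -0.7, 0], 255]
    - [[0, 0, 0], [0, -0.7, 0], 255]
    - [[0, 0, 0], [0, -0.7, 0], 255]

```text
clock: 10.77
eef_pos: [463.2, -78.4, 112.8]
tool_rot: [2.361, 2.068, 0.003]
wrist_force: [2.5, -0.5, -2.8]
width: 0.249
grip_force: 58.9
```

Emit:
send_rows:
  rows:
    - [[0, 0, 0], [0, -0.7, 0], 255]
    - [[0, 0, 0], [0, -0.7, 0], 255]
    - [[0, 0, 0], [0, -0.5, 0], 255]

```text
clock: 11.02
eef_pos: [462.7, -78.2, 113.2]
tool_rot: [2.359, 2.067, 0.006]
wrist_force: [6.2, -0.4, -4.3]
width: 0.252
grip_force: 58.8
```

```bash
python3 -c "
from h import *
bf()"
```

```text
block x 40.20 y 41.45 z 113.2 yaw -7.55 tilt [ 0.0065 -0.0013 -1.    ] F x 6.18 y 0.39 z -4.29 t 11.0167
```

Emit:
send_rows:
  rows:
    - [[0, 0, 0], [0, -0.6, 0], 255]
    - [[0, 0, 0], [0, -0.6, 0], 255]
    - [[0, 0, 0], [0, -0.6, 0], 255]

```text
clock: 11.27
eef_pos: [462.0, -78.1, 113.6]
tool_rot: [2.358, 2.066, 0.008]
wrist_force: [5.9, 0.1, -4.2]
width: 0.252
grip_force: 58.8
```

Emit:
send_rows:
  rows:
    - [[0, 0, 0], [0, -0.6, 0], 255]
    - [[0, 0, 0], [0, -0.6, 0], 255]
    - [[0, 0, 0], [0, -0.6, 0], 255]

```text
clock: 11.52
eef_pos: [460.3, -77.9, 113.7]
tool_rot: [2.357, 2.066, 0.009]
wrist_force: [6.0, -1.1, -4.2]
width: 0.251
grip_force: 58.8
```

Emit:
send_rows:
  rows:
    - [[0, 0, 0], [0, -0.6, 0], 255]
    - [[0, 0, 0], [0, -0.6, 0], 255]

```text
clock: 11.68
eef_pos: [459.1, -77.8, 113.6]
tool_rot: [2.357, 2.066, 0.009]
wrist_force: [7.2, -1.2, -3.0]
width: 0.249
grip_force: 58.8
```

```bash
python3 -c "
from h import *
bf()"
```

```text
block x 36.58 y 41.44 z 113.6 yaw -7.54 tilt [ 0.009  -0.0018 -1.    ] F x 7.29 y -0.20 z -2.98 t 11.6833
```

Emit:
send_rows:
  rows:
    - [[0, 0, 0], [0, -0.6, 0], 255]
    - [[0, 0, 0], [0, -0.5, 0], 255]
    - [[0, 0, 0], [0, 0, 0], 255]

```text
clock: 11.93
eef_pos: [458.4, -77.7, 113.8]
tool_rot: [2.357, 2.065, 0.01]
wrist_force: [8.0, -0.9, -3.7]
width: 0.251
grip_force: 58.8
```

```bash
python3 -c "
from h import *
bf()"
```

```text
block x 35.79 y 41.43 z 113.8 yaw -7.54 tilt [ 0.0098 -0.0019 -1.    ] F x 8.08 y 0.19 z -3.72 t 11.9333
```

Emit:
send_rows:
  rows:
    - [[0, 0, 0], [0, 6, 0.5], 255]
    - [[0, 0, 0], [0, 4, 1], 255]
    - [[0, 0, 0], [-15, 0, 0], 255]
    - [[0, 0, 0], [-25, 0, 0], 255]
    - [[0, 0, 0], [-25, 0, 0], 255]
    - [[0, 0, 0], [-15, 0, 0], 255]
    - [[0, 0, 0], [-2, 0, 0], 255]
    - [[0, 0, 0], [0, 0, 0], 255]
    - [[0, 0, 0], [0, 0, 0], 255]
    - [[0, 0, 0], [0, 0, 0], 255]

```text
clock: 12.77
eef_pos: [453.1, -157.8, 110.3]
tool_rot: [-2.359, -2.071, 0.0]
wrist_force: [0.2, -0.5, -2.3]
width: 0.25
grip_force: 59.2
```

```bash
python3 -c "
from h import *
bf()"
```

```text
block x 41.15 y -38.66 z 110.3 yaw -7.42 tilt [-0.0015  0.0017 -1.    ] F x 0.25 y -0.46 z -2.35 t 12.7667
```

Emit:
send_rows:
  rows:
    - [[0, 0, 0], [-0.7, -0.7, -1], 255]
    - [[0, 0, 0], [-0.7, -0.7, -1], 255]
    - [[0, 0, 0], [0, -0.7, 0], 255]
    - [[0, 0, 0], [0, -0.7, 0], 255]
    - [[0, 0, 0], [0, -0.7, 0], 255]

```text
clock: 13.18
eef_pos: [450.1, -160.4, 113.0]
tool_rot: [2.362, 2.07, 0.002]
wrist_force: [2.5, 0.8, -1.8]
width: 0.252
grip_force: 59.2
```

Emit:
send_rows:
  rows:
    - [[0, 0, 0], [0, -0.7, 0], 255]
    - [[0, 0, 0], [0, -0.7, 0], 255]
    - [[0, 0, 0], [0, -0.7, 0], 255]
    - [[0, 0, 0], [0, -0.7, 0], 255]

```text
clock: 13.52
eef_pos: [449.3, -160.5, 113.6]
tool_rot: [2.359, 2.067, 0.005]
wrist_force: [6.3, 0.6, -3.6]
width: 0.255
grip_force: 59.1
```

Emit:
send_rows:
  rows:
    - [[0, 0, 0], [0, -0.7, 0], 255]
    - [[0, 0, 0], [0, -0.7, 0], 255]
    - [[0, 0, 0], [0, -0.7, 0], 255]

```text
clock: 13.77
eef_pos: [448.5, -160.5, 114.0]
tool_rot: [2.357, 2.066, 0.007]
wrist_force: [7.0, 0.5, -3.2]
width: 0.253
grip_force: 59.1
```

Emit:
send_rows:
  rows:
    - [[0, 0, 0], [0, -0.7, 0], 255]
    - [[0, 0, 0], [0, -0.7, 0], 255]
    - [[0, 0, 0], [0, -0.7, 0], 255]

```text
clock: 14.02
eef_pos: [446.6, -160.3, 114.1]
tool_rot: [2.357, 2.066, 0.008]
wrist_force: [7.6, -0.9, -4.0]
width: 0.245
grip_force: 59.1
```

```bash
python3 -c "
from h import *
bf()"
```

```text
block x 35.05 y -42.05 z 114.1 yaw -7.53 tilt [ 0.0087 -0.0024 -1.    ] F x 7.64 y 0.15 z -3.98 t 14.0167
```

Emit:
send_rows:
  rows:
    - [[0, 0, 0], [0, -0.6, 0], 255]
    - [[0, 0, 0], [0, -0.6, 0], 255]
    - [[0, 0, 0], [0, 0, 0], 255]

```text
clock: 14.27
eef_pos: [445.2, -160.1, 114.1]
tool_rot: [2.357, 2.066, 0.008]
wrist_force: [7.5, 0.8, -4.0]
width: 0.248
grip_force: 59.1
```

```bash
python3 -c "
from h import *
bf()"
```

```text
block x 33.67 y -42.06 z 114.1 yaw -7.54 tilt [ 0.0084 -0.0023 -1.    ] F x 7.31 y 1.77 z -3.96 t 14.2667
```

Emit:
send_rows:
  rows:
    - [[0, 0, 0], [0, 6, 0.5], 255]
    - [[0, 0, 0], [0, 5, 0.5], 255]
    - [[0, 0, 0], [15, 0, 0], 255]
    - [[0, 0, 0], [25, 0, 0], 255]
    - [[0, 0, 0], [25, 0, 0], 255]
    - [[0, 0, 0], [15, 0, 0], 255]
    - [[0, 0, 0], [2, 0, 0], 255]
    - [[0, 0, 0], [0, 0, 0], 255]
    - [[0, 0, 0], [0, 0, 0], 255]
    - [[0, 0, 0], [0, 0, 0], 255]

```text
clock: 15.1
eef_pos: [462.5, -81.5, 111.7]
tool_rot: [2.366, 2.067, -0.002]
wrist_force: [-0.6, -0.1, -2.0]
width: 0.252
grip_force: 59.2
```

```bash
python3 -c "
from h import *
bf()"
```

```text
block x 40.40 y 38.16 z 111.7 yaw -7.71 tilt [-9.0e-04 -1.1e-03 -1.0e+00] F x -0.54 y -0.14 z -2.02 t 15.1
```

Emit:
send_rows:
  rows:
    - [[0, 0, 0], [1, -1, -0.5], 255]
    - [[0, 0, 0], [0.5, -1, -0.5], 255]
    - [[0, 0, 0], [0, -0.7, 0], 255]
    - [[0, 0, 0], [0, -0.7, 0], 255]
    - [[0, 0, 0], [0, -0.6, 0], 255]

```text
clock: 15.52
eef_pos: [459.6, -78.0, 113.0]
tool_rot: [2.363, 2.069, 0.001]
wrist_force: [0.7, -0.8, -1.5]
width: 0.253
grip_force: 59.2
```

Emit:
send_rows:
  rows:
    - [[0, 0, 0], [0, -0.7, 0], 255]
    - [[0, 0, 0], [0, -0.7, 0], 255]
    - [[0, 0, 0], [0, -0.7, 0], 255]
    - [[0, 0, 0], [0, -0.7, 0], 255]

```text
clock: 15.85
eef_pos: [458.9, -77.7, 113.6]
tool_rot: [2.36, 2.067, 0.005]
wrist_force: [4.5, -1.6, -3.9]
width: 0.246
grip_force: 58.9
```

Emit:
send_rows:
  rows:
    - [[0, 0, 0], [0, -0.7, 0], 255]
    - [[0, 0, 0], [0, -0.7, 0], 255]
    - [[0, 0, 0], [0, -0.7, 0], 255]

```text
clock: 16.1
eef_pos: [458.2, -77.6, 114.0]
tool_rot: [2.358, 2.066, 0.008]
wrist_force: [7.6, -1.0, -4.0]
width: 0.249
grip_force: 58.9
```

Emit:
send_rows:
  rows:
    - [[0, 0, 0], [0, -0.7, 0], 255]
    - [[0, 0, 0], [0, -0.7, 0], 255]
    - [[0, 0, 0], [0, -0.7, 0], 255]

```text
clock: 16.35
eef_pos: [456.4, -77.3, 114.2]
tool_rot: [2.357, 2.066, 0.009]
wrist_force: [7.5, -1.6, -3.7]
width: 0.251
grip_force: 58.8
```

```bash
python3 -c "
from h import *
bf()"
```

```text
block x 33.85 y 41.55 z 114.2 yaw -7.54 tilt [ 0.0091 -0.0018 -1.    ] F x 7.68 y -0.57 z -3.68 t 16.35
```

Emit:
send_rows:
  rows:
    - [[0, 0, 0], [0, -0.7, 0], 255]
    - [[0, 0, 0], [0, -0.6, 0], 255]
    - [[0, 0, 0], [0, -0.4, 0], 255]
    - [[0, 0, 0], [0, 0, 0], 255]

```text
clock: 16.68
eef_pos: [454.7, -77.1, 114.2]
tool_rot: [2.357, 2.066, 0.009]
wrist_force: [5.3, -1.2, -3.3]
width: 0.251
grip_force: 58.9
```

```bash
python3 -c "
from h import *
bf()"
```

```text
block x 32.05 y 41.53 z 114.2 yaw -7.54 tilt [ 0.0089 -0.0017 -1.    ] F x 5.42 y -0.44 z -3.28 t 16.6833
```

Emit:
send_rows:
  rows:
    - [[0, 0, 0], [0, 6, 0.5], 255]
    - [[0, 0, 0], [0, 5, 0.5], 255]
    - [[0, 0, 0], [-15, 0, 0], 255]
    - [[0, 0, 0], [-25, 0, 0], 255]
    - [[0, 0, 0], [-25, 0, 0], 255]
    - [[0, 0, 0], [-15, 0, 0], 255]
    - [[0, 0, 0], [-2, 0, 0], 255]
    - [[0, 0, 0], [0, 0, 0], 255]
    - [[0, 0, 0], [0, 0, 0], 255]
    - [[0, 0, 0], [0, 0, 0], 255]

```text
clock: 17.52
eef_pos: [450.7, -157.4, 111.3]
tool_rot: [-2.359, -2.071, 0.0]
wrist_force: [0.2, -0.4, -2.0]
width: 0.25
grip_force: 59.2
```

```bash
python3 -c "
from h import *
bf()"
```

```text
block x 38.78 y -38.57 z 111.3 yaw -7.42 tilt [-0.0015  0.0017 -1.    ] F x 0.29 y -0.41 z -2.05 t 17.5167
```

Emit:
send_rows:
  rows:
    - [[0, 0, 0], [-1, -1, -0.5], 255]
    - [[0, 0, 0], [-0.5, -1, -0.5], 255]
    - [[0, 0, 0], [0, -0.7, 0], 255]
    - [[0, 0, 0], [0, -0.7, 0], 255]
    - [[0, 0, 0], [0, -0.7, 0], 255]
    - [[0, 0, 0], [0, -0.7, 0], 255]

```text
clock: 18.02
eef_pos: [446.4, -160.0, 113.0]
tool_rot: [2.362, 2.07, 0.001]
wrist_force: [1.4, -0.5, -2.5]
width: 0.251
grip_force: 59.2
```

Emit:
send_rows:
  rows:
    - [[0, 0, 0], [0, -0.7, 0], 255]
    - [[0, 0, 0], [0, -0.7, 0], 255]
    - [[0, 0, 0], [0, -0.7, 0], 255]
    - [[0, 0, 0], [0, -0.7, 0], 255]

```text
clock: 18.35
eef_pos: [445.5, -160.1, 113.6]
tool_rot: [2.359, 2.067, 0.005]
wrist_force: [6.5, -0.7, -3.9]
width: 0.25
grip_force: 59.1
```

Emit:
send_rows:
  rows:
    - [[0, 0, 0], [0, -0.7, 0], 255]
    - [[0, 0, 0], [0, -0.7, 0], 255]
    - [[0, 0, 0], [0, -0.7, 0], 255]

```text
clock: 18.6
eef_pos: [444.8, -160.1, 114.0]
tool_rot: [2.357, 2.066, 0.007]
wrist_force: [6.9, -0.4, -4.7]
width: 0.251
grip_force: 59.1
```

Emit:
send_rows:
  rows:
    - [[0, 0, 0], [0, -0.7, 0], 255]
    - [[0, 0, 0], [0, -0.7, 0], 255]
    - [[0, 0, 0], [0, 0, 0], 255]

```text
clock: 18.85
eef_pos: [443.4, -159.9, 114.1]
tool_rot: [2.357, 2.066, 0.007]
wrist_force: [6.7, 0.2, -4.7]
width: 0.25
grip_force: 59.1
```

```bash
python3 -c "
from h import *
bf()"
```

```text
block x 31.84 y -42.10 z 114.1 yaw -7.54 tilt [ 0.0083 -0.0023 -1.    ] F x 6.64 y 1.04 z -4.72 t 18.85
```

Emit:
send_rows:
  rows:
    - [[0, 0, 0], [0, -0.7, 0], 255]
    - [[0, 0, 0], [0, -0.7, 0], 255]
    - [[0, 0, 0], [0, -0.6, 0], 255]
    - [[0, 0, 0], [0, 0, 0], 255]

```text
clock: 19.18
eef_pos: [441.5, -159.7, 114.1]
tool_rot: [2.357, 2.066, 0.008]
wrist_force: [6.3, -1.1, -3.6]
width: 0.25
grip_force: 59.1
```

```bash
python3 -c "
from h import *
bf()"
```

```text
block x 29.94 y -42.11 z 114.1 yaw -7.53 tilt [ 0.0085 -0.0024 -1.    ] F x 6.37 y -0.23 z -3.60 t 19.1833
```

Emit:
send_rows:
  rows:
    - [[0, 0, 0], [0, 6, 0.5], 255]
    - [[0, 0, 0], [0, 5, 0.5], 255]
    - [[0, 0, 0], [15, 0, 0], 255]
    - [[0, 0, 0], [25, 0, 0], 255]
    - [[0, 0, 0], [25, 0, 0], 255]
    - [[0, 0, 0], [15, 0, 0], 255]
    - [[0, 0, 0], [3, 0, 0], 255]
    - [[0, 0, 0], [0, 0, 0], 255]
    - [[0, 0, 0], [0, 0, 0], 255]
    - [[0, 0, 0], [0, 0, 0], 255]

```text
clock: 20.02
eef_pos: [458.9, -80.1, 111.7]
tool_rot: [2.366, 2.067, -0.002]
wrist_force: [0.0, -0.2, -1.2]
width: 0.25
grip_force: 59.2
```

```bash
python3 -c "
from h import *
bf()"
```

```text
block x 36.63 y 39.09 z 111.7 yaw -7.71 tilt [-8.0e-04 -1.1e-03 -1.0e+00] F x 0.03 y -0.19 z -1.24 t 20.0167
```

Emit:
send_rows:
  rows:
    - [[0, 0, 0], [0.5, -1, -0.5], 255]
    - [[0, 0, 0], [0.5, -1, -0.5], 255]
    - [[0, 0, 0], [0, -0.7, 0], 255]
    - [[0, 0, 0], [0, -0.7, 0], 255]
    - [[0, 0, 0], [0, -0.6, 0], 255]

```text
clock: 20.43
eef_pos: [455.9, -77.0, 113.0]
tool_rot: [2.363, 2.069, 0.001]
wrist_force: [0.0, -0.1, -2.5]
width: 0.251
grip_force: 59.2
```

Emit:
send_rows:
  rows:
    - [[0, 0, 0], [0, -0.7, 0], 255]
    - [[0, 0, 0], [0, -0.7, 0], 255]
    - [[0, 0, 0], [0, -0.7, 0], 255]
    - [[0, 0, 0], [0, -0.7, 0], 255]

```text
clock: 20.77
eef_pos: [455.1, -76.7, 113.5]
tool_rot: [2.36, 2.068, 0.005]
wrist_force: [6.0, -1.5, -3.1]
width: 0.25
grip_force: 58.9
```

Emit:
send_rows:
  rows:
    - [[0, 0, 0], [0, -0.7, 0], 255]
    - [[0, 0, 0], [0, -0.7, 0], 255]
    - [[0, 0, 0], [0, -0.7, 0], 255]

```text
clock: 21.02
eef_pos: [454.5, -76.5, 114.1]
tool_rot: [2.358, 2.066, 0.008]
wrist_force: [7.2, -1.0, -4.0]
width: 0.245
grip_force: 58.8
```

Emit:
send_rows:
  rows:
    - [[0, 0, 0], [0, -0.7, 0], 255]
    - [[0, 0, 0], [0, -0.7, 0], 255]
    - [[0, 0, 0], [0, -0.7, 0], 255]
    - [[0, 0, 0], [0, 0, 0], 255]

```text
clock: 21.35
eef_pos: [452.6, -76.3, 114.2]
tool_rot: [2.357, 2.066, 0.009]
wrist_force: [5.8, -0.9, -3.2]
width: 0.253
grip_force: 58.9
```

```bash
python3 -c "
from h import *
bf()"
```

```text
block x 29.88 y 42.03 z 114.2 yaw -7.54 tilt [ 0.0089 -0.0017 -1.    ] F x 5.89 y -0.16 z -3.18 t 21.35
```

Emit:
send_rows:
  rows:
    - [[0, 0, 0], [0, -0.7, 0], 255]
    - [[0, 0, 0], [0, -0.6, 0], 255]
    - [[0, 0, 0], [0, -0.4, 0], 255]
    - [[0, 0, 0], [0, 0, 0], 255]

```text
clock: 21.68
eef_pos: [451.0, -76.1, 114.2]
tool_rot: [2.357, 2.066, 0.009]
wrist_force: [6.9, -0.5, -3.1]
width: 0.248
grip_force: 58.9
```

```bash
python3 -c "
from h import *
bf()"
```

```text
block x 28.28 y 42.03 z 114.2 yaw -7.54 tilt [ 0.009  -0.0017 -1.    ] F x 6.92 y 0.45 z -3.10 t 21.6833
```

Emit:
send_rows:
  rows:
    - [[0, 0, 0], [0, 6, 0.5], 255]
    - [[0, 0, 0], [0, 5, 0.5], 255]
    - [[0, 0, 0], [-15, 0, 0], 255]
    - [[0, 0, 0], [-25, 0, 0], 255]
    - [[0, 0, 0], [-25, 0, 0], 255]
    - [[0, 0, 0], [-15, 0, 0], 255]
    - [[0, 0, 0], [-3, 0, 0], 255]
    - [[0, 0, 0], [0, 0, 0], 255]
    - [[0, 0, 0], [0, 0, 0], 255]
    - [[0, 0, 0], [0, 0, 0], 255]

```text
clock: 22.52
eef_pos: [447.0, -157.3, 111.3]
tool_rot: [-2.359, -2.072, -0.0]
wrist_force: [0.3, 0.3, -1.3]
width: 0.25
grip_force: 59.2
```

```bash
python3 -c "
from h import *
bf()"
```

```text
block x 35.02 y -39.02 z 111.3 yaw -7.42 tilt [-0.0015  0.0018 -1.    ] F x 0.23 y 0.37 z -1.32 t 22.5167
```

Emit:
send_rows:
  rows:
    - [[0, 0, 0], [-1, -1, -0.5], 255]
    - [[0, 0, 0], [-0.5, -1, -0.5], 255]
    - [[0, 0, 0], [0, -0.7, 0], 255]
    - [[0, 0, 0], [0, -0.7, 0], 255]
    - [[0, 0, 0], [0, -0.7, 0], 255]
    - [[0, 0, 0], [0, -0.7, 0], 255]

```text
clock: 23.02
eef_pos: [442.5, -160.0, 113.0]
tool_rot: [2.362, 2.07, 0.001]
wrist_force: [2.0, 0.6, -1.8]
width: 0.252
grip_force: 59.2
```

Emit:
send_rows:
  rows:
    - [[0, 0, 0], [0, -0.7, 0], 255]
    - [[0, 0, 0], [0, -0.7, 0], 255]
    - [[0, 0, 0], [0, -0.7, 0], 255]
    - [[0, 0, 0], [0, -0.7, 0], 255]

```text
clock: 23.35
eef_pos: [441.7, -160.1, 113.6]
tool_rot: [2.359, 2.067, 0.005]
wrist_force: [5.4, 0.3, -3.5]
width: 0.251
grip_force: 59.1
```

Emit:
send_rows:
  rows:
    - [[0, 0, 0], [0, -0.7, 0], 255]
    - [[0, 0, 0], [0, -0.7, 0], 255]
    - [[0, 0, 0], [0, -0.5, 0], 255]
    - [[0, 0, 0], [0, 0, 0], 255]

```text
clock: 23.68
eef_pos: [440.9, -160.1, 114.0]
tool_rot: [2.358, 2.066, 0.007]
wrist_force: [6.4, -0.9, -3.7]
width: 0.252
grip_force: 59.1
```

```bash
python3 -c "
from h import *
bf()"
```

```text
block x 29.44 y -42.59 z 114.0 yaw -7.54 tilt [ 0.0078 -0.0022 -1.    ] F x 6.42 y -0.05 z -3.66 t 23.6833
```

Emit:
send_rows:
  rows:
    - [[0, 0, 0], [0, -0.7, 0], 255]
    - [[0, 0, 0], [0, -0.5, 0], 255]
    - [[0, 0, 0], [0, 0, 0], 255]

```text
clock: 23.93
eef_pos: [439.9, -160.0, 114.1]
tool_rot: [2.357, 2.066, 0.007]
wrist_force: [7.2, -0.5, -3.8]
width: 0.25
grip_force: 59.1
```

```bash
python3 -c "
from h import *
bf()"
```

```text
block x 28.41 y -42.63 z 114.1 yaw -7.54 tilt [ 0.0082 -0.0023 -1.    ] F x 7.16 y 0.45 z -3.80 t 23.9333
```

Emit:
send_rows:
  rows:
    - [[0, 0, 0], [0, 6, 0.5], 255]
    - [[0, 0, 0], [0, 8, -3], 255]
    - [[0, 0, 0], [0, 0, -20], 255]
    - [[0, 0, 0], [0, 0, -30], 255]
    - [[0, 0, 0], [0, -10, -35], 255]
    - [[0, 0, 0], [0, -10, -20], 255]
    - [[0, 0, 0], [0, 0, -5], 255]
    - [[0, 0, 0], [0, 0, 0], 255]
    - [[0, 0, 0], [0, 0, 0], 255]
    - [[0, 0, 0], [0, 0, 0], 255]

```text
clock: 24.77
eef_pos: [429.4, -157.9, 223.6]
tool_rot: [-2.36, -2.069, 0.004]
wrist_force: [0.3, -0.2, -1.5]
width: 0.251
grip_force: 59.3
```

```bash
python3 - <<'E'
from h import *
robot.grab_frame("side");bf(); P=robot.camera_params("wrist"); save("wrist","w4.png"); bf()
np.save("P4.npy",P,allow_pickle=True)
# crop around the block
c=np.array([proj("wrist",(*(O+a*EX+b*EY),z)) for a in(-75,40) for b in(-66,66) for z in(0,60)])
x0,y0=np.maximum(c.min(0)-3,0).astype(int);x1,y1=np.minimum(c.max(0)+3,(512,384)).astype(int)
k=min(800/(x1-x0),600/(y1-y0));im=cv2.imread("pics/w4.png")[y0:y1,x0:x1]
cv2.imwrite("pics/w4c.png",cv2.resize((im*0.85).astype(np.uint8),None,fx=k,fy=k,interpolation=cv2.INTER_CUBIC));print(x0,y0,x1,y1,k)
E
```

```text
block x 17.65 y -42.04 z 223.5 yaw -7.55 tilt [-4.2e-03  4.0e-04 -1.0e+00] F x -0.01 y 0.34 z -1.45 t 24.8167
block x 17.78 y -42.16 z 223.6 yaw -7.55 tilt [-3.8e-03  2.0e-04 -1.0e+00] F x -0.14 y -0.71 z -1.22 t 24.8667
151 60 285 205 4.137931034482759
```

View pics/w4c.png

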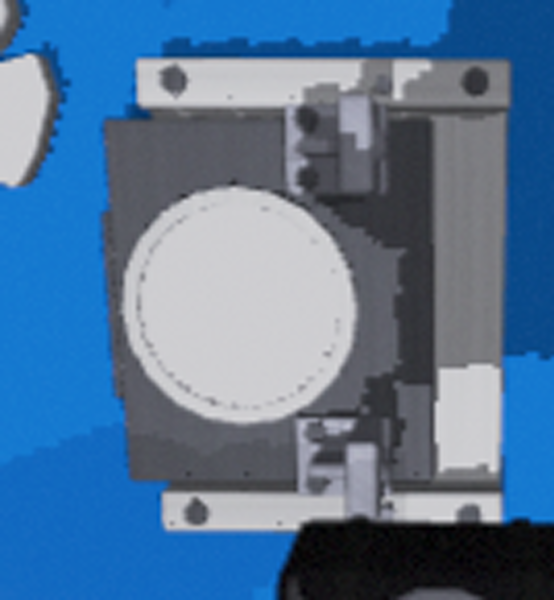

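The crop shows the upper pin at about (381,80) and the lower pin at about (386,507). The upper lug top spans columns 338–374 and the lower one 345–380, so they are nearly level with the pins.

```bash
python3 - <<'E'
from h import *
P=np.load("P4.npy",allow_pickle=True).item();k=4.138
f=lambda p,z:ray("wrist",(151+p[0]/k,60+p[1]/k),z,P)
b=lambda p,z:np.round([(f(p,z)[:2]-O)@EX,(f(p,z)[:2]-O)@EY],1).tolist()
for n,p,z in(("pinU",(381,80),26),("pinL",(386,507),26),("uL",(338,130),56),("uR",(374,130),56),("lL",(345,480),56),("lR",(380,480),56),("RL",(136,60),22),("RR",(510,60),22),("BL",(163,530),22),("BR",(502,493),22)):print(n,b(p,z))
# intensity profiles
im=cv2.cvtColor(cv2.imread("pics/w4.png"),cv2.COLOR_BGR2GRAY)
for r in(78,80,82):print("railU",r,im[r,236:256].tolist())
for r in(181,183):print("railL",r,im[r,236:256].tolist())
for r in(88,92,96,100):print("lugU",r,im[r,228:252].tolist())
for r in(168,172,176,180):print("lugL",r,im[r,230:252].tolist())
E
```

```text
pinU [2.6, 55.5]
pinL [2.6, -53.8]
uL [-5.9, 42.1]
uR [2.3, 42.2]
lL [-5.9, -39.3]
lR [2.6, -39.2]
RL [-58.9, 60.5]
RR [34.7, 60.5]
BL [-59.8, -61.6]
BR [34.4, -50.8]
railU 78 [234, 234, 180, 147, 147, 148, 127, 121, 134, 146, 223, 233, 234, 234, 234, 234, 181, 148, 150, 149]
railU 80 [237, 181, 148, 146, 150, 132, 118, 118, 120, 114, 222, 236, 194, 152, 146, 148, 149, 150, 150, 150]
railU 82 [131, 129, 130, 142, 125, 114, 111, 98, 106, 137, 230, 240, 186, 149, 149, 150, 150, 148, 151, 148]
railL 181 [192, 193, 187, 181, 178, 154, 88, 164, 147, 134, 210, 224, 226, 238, 243, 242, 242, 242, 240, 242]
railL 183 [185, 190, 191, 186, 182, 154, 99, 155, 169, 153, 182, 219, 224, 238, 241, 241, 241, 241, 241, 241]
lugU 88 [94, 103, 102, 100, 109, 173, 199, 202, 200, 201, 201, 192, 149, 89, 93, 119, 103, 96, 103, 103, 106, 92, 85, 85]
lugU 92 [92, 94, 92, 94, 87, 114, 128, 133, 137, 192, 207, 197, 162, 111, 97, 98, 83, 70, 65, 63, 64, 67, 63, 64]
lugU 96 [110, 107, 95, 88, 81, 100, 113, 117, 119, 135, 136, 134, 110, 98, 99, 94, 79, 68, 65, 64, 64, 67, 64, 62]
lugU 100 [90, 91, 93, 89, 78, 100, 117, 124, 119, 123, 123, 120, 107, 77, 77, 114, 86, 70, 65, 65, 65, 65, 63, 62]
lugL 168 [91, 91, 90, 89, 121, 189, 205, 205, 203, 204, 207, 168, 97, 74, 93, 70, 88, 107, 116, 117, 115, 112]
lugL 172 [122, 123, 122, 124, 130, 178, 193, 195, 193, 189, 185, 153, 94, 91, 80, 79, 91, 102, 105, 115, 116, 112]
lugL 176 [98, 168, 186, 185, 146, 171, 189, 187, 188, 187, 191, 158, 95, 87, 109, 81, 70, 71, 72, 71, 73, 74]
lugL 180 [222, 222, 221, 221, 183, 179, 190, 188, 184, 182, 183, 156, 91, 153, 211, 216, 217, 215, 216, 231, 236, 236]
```

The pins suggest the buttons are still about 1–2.5 mm short. I'll take a closer look from low down beside the right lug, then from behind the left one.

Emit:
send_rows:
  rows:
    - [[0, 0, 0], [-18, 0, 5], 255]
    - [[0, 0, 0], [-30, 0, 10], 255]
    - [[0, 0, 0], [-12, 0, 30], 255]
    - [[0, 0, 0], [0, 0, 35], 255]
    - [[0, 0, 0], [0, 0, 18], 255]
    - [[0, 0, 0], [0, 0, 0], 255]
    - [[0, 0, 0], [0, 0, 0], 255]
    - [[0, 0, 0], [0, 0, 0], 255]
    - [[0, 0, 0], [0, 0, 0], 255]

```text
clock: 25.62
eef_pos: [423.8, -218.6, 128.8]
tool_rot: [2.36, 2.069, 0.002]
wrist_force: [-0.1, -0.3, -1.7]
width: 0.253
grip_force: 59.2
```

```bash
python3 - <<'E'
from h import *
robot.grab_frame("side");bf(); P=robot.camera_params("wrist"); save("wrist","w5.png"); bf()
np.save("P5.npy",P,allow_pickle=True)
print([proj("wrist",(*(O+a*EX+b*EY),z)).round(0).tolist() for a,b,z in((3,-56,26),(3,-40,45),(3,40,45),(3,56,26))])
E
```

```text
block x 20.13 y -102.79 z 128.8 yaw -7.52 tilt [ 0.0033 -0.0011 -1.    ] F x -0.02 y 0.16 z -1.55 t 25.6667
block x 19.98 y -102.70 z 128.7 yaw -7.52 tilt [ 3.1e-03 -9.0e-04 -1.0e+00] F x 0.56 y 0.21 z -1.61 t 25.7167
[[234.0, 139.0], [232.0, 118.0], [229.0, -19.0], [231.0, -35.0]]
```

Emit:
send_rows:
  rows:
    - [[0, 0, 0], [0, 0, -14], 255]
    - [[0, 0, 0], [5, 0, -12], 255]
    - [[0, 0, 0], [25, 0, 0], 255]
    - [[0, 0, 0], [30, 0, 0], 255]
    - [[0, 0, 0], [20, 0, 0], 255]
    - [[0, 0, 0], [5, 0, 0], 255]
    - [[0, 0, 0], [0, 0, 0], 255]
    - [[0, 0, 0], [0, 0, 0], 255]
    - [[0, 0, 0], [0, 0, 0], 255]

```text
clock: 26.47
eef_pos: [433.5, -135.5, 153.8]
tool_rot: [2.364, 2.067, 0.0]
wrist_force: [0.3, -0.2, -1.8]
width: 0.249
grip_force: 59.3
```

```bash
python3 - <<'E'
from h import *
robot.grab_frame("side");bf(); P6=robot.camera_params("wrist"); save("wrist","w6.png"); bf()
np.save("P6.npy",P6,allow_pickle=True)
P5=np.load("P5.npy",allow_pickle=True).item()
def pj(P,p):
    T=np.array(P["T"]); c=T[:3,:3].T@(np.array(p)-T[:3,3]); return np.array([P["fx"]*c[0]/c[2]+P["cx"],P["fy"]*c[1]/c[2]+P["cy"]])
out=[]
for n,P,s in(("w5",P5,-1),("w6",P6,1)):
    c=pj(P,(*(O+2*EX+s*48*EY),35)); x,y=(c-[28,24]).astype(int); y=max(y,0); print(n,x,y,c)
    im=cv2.imread(f"pics/{n}.png")[y:y+48,x:x+56]; out.append(cv2.resize((im*.85).astype(np.uint8),(560,300) if 0 else (400,343),interpolation=cv2.INTER_CUBIC))
cv2.imwrite("pics/w56.png",cv2.resize(np.hstack(out),None,fx=1,fy=1))
E
```

```text
block x 18.73 y -19.28 z 153.7 yaw -7.71 tilt [ 8.0e-04 -1.1e-03 -1.0e+00] F x -0.92 y -0.17 z -2.49 t 26.5167
block x 18.65 y -19.18 z 153.6 yaw -7.72 tilt [ 5.e-04 -9.e-04 -1.e+00] F x -0.86 y -0.98 z -1.32 t 26.5667
w5 203 104 [231.43226292 128.85421824]
w6 207 86 [235.4787252  110.52163254]
```

View pics/w56.png

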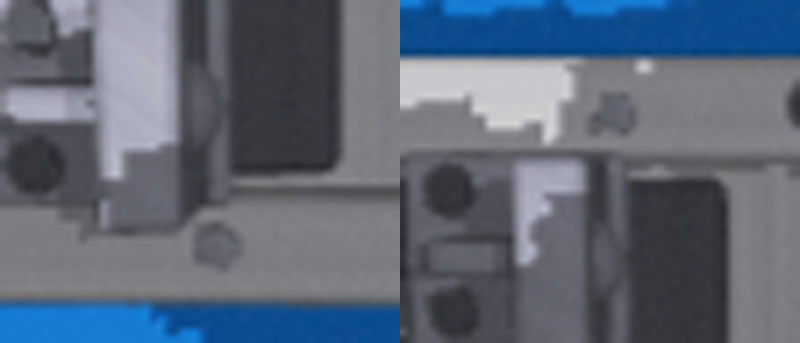

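Both buttons are visible here. In the left half (right lug) the button tip is at (220,105) and the pin at (218,246). In the right half (left lug) the tip is at (624,255) and the pin at (616,115).

```bash
python3 - <<'E'
from h import *
k=400/56
for n,x,y,F in(("w5",203,104,dict(tip=((220,105),45),pin=((218,246),26),lugL=((99,140),56),lugR=((182,140),56))),("w6",207,86,dict(tip=((224,255),45),pin=((216,115),26),lugL=((112,270),56),lugR=((187,270),56)))):
    P=np.load("P"+n[1]+".npy",allow_pickle=True).item()
    for m,(p,z) in F.items():
        q=ray("wrist",(x+(p[0]+.5)/k-.5,y+(p[1]+.5)/k-.5),z,P)[:2]-O; print(n,m,np.round([q@EX,q@EY],2))
E
```

```text
w5 tip [  4.31 -40.27]
w5 pin [  2.35 -55.41]
w5 lugL [ -5.81 -42.97]
w5 lugR [  1.65 -42.96]
w6 tip [ 4.4  40.17]
w6 pin [ 2.6  54.86]
w6 lugL [-6.35 39.2 ]
w6 lugR [ 1.29 39.18]
```

Both buttons need about 1.85 mm more. I'll do the left lug first, then the right.

Emit:
send_rows:
  rows:
    - [[0, 0, 0], [8, 10, 0], 255]
    - [[0, 0, 0], [18, 10, 0], 255]
    - [[0, 0, 0], [22, 0, 0], 255]
    - [[0, 0, 0], [12, 0, 5], 255]
    - [[0, 0, 0], [0, 0, 18], 255]
    - [[0, 0, 0], [0, 0, 14], 255]
    - [[0, 0, 0], [0, 0, 4], 255]
    - [[0, 0, 0], [0, 0, 0], 255]
    - [[0, 0, 0], [0, 0, 0], 255]
    - [[0, 0, 0], [0, 0, 0], 255]

```text
clock: 27.4
eef_pos: [462.0, -77.5, 113.0]
tool_rot: [2.363, 2.068, 0.001]
wrist_force: [-0.5, -0.5, -2.1]
width: 0.249
grip_force: 59.1
```

```bash
python3 -c "
from h import *
bf()"
```

```text
block x 39.37 y 42.10 z 113.0 yaw -7.60 tilt [ 1.6e-03 -3.0e-04 -1.0e+00] F x -0.41 y -0.59 z -2.13 t 27.4
```

Emit:
send_rows:
  rows:
    - [[0, 0, 0], [0, -2.5, 0], 255]
    - [[0, 0, 0], [0, -2.5, 0], 255]
    - [[0, 0, 0], [0, -2, 0], 255]
    - [[0, 0, 0], [0, -1, 0], 255]
    - [[0, 0, 0], [0, -0.7, 0], 255]
    - [[0, 0, 0], [0, -0.7, 0], 255]

```text
clock: 27.9
eef_pos: [452.3, -75.7, 112.5]
tool_rot: [2.362, 2.07, 0.001]
wrist_force: [0.8, -0.3, -1.8]
width: 0.255
grip_force: 59.3
```

Emit:
send_rows:
  rows:
    - [[0, 0, 0], [0, -0.7, 0], 255]
    - [[0, 0, 0], [0, -0.7, 0], 255]
    - [[0, 0, 0], [0, -0.7, 0], 255]
    - [[0, 0, 0], [0, -0.7, 0], 255]
    - [[0, 0, 0], [0, -0.7, 0], 255]

```text
clock: 28.32
eef_pos: [451.3, -75.6, 113.2]
tool_rot: [2.359, 2.067, 0.006]
wrist_force: [6.5, -0.3, -3.3]
width: 0.248
grip_force: 59.0
```

Emit:
send_rows:
  rows:
    - [[0, 0, 0], [0, -0.7, 0], 255]
    - [[0, 0, 0], [0, -0.7, 0], 255]
    - [[0, 0, 0], [0, -0.7, 0], 255]
    - [[0, 0, 0], [0, 0, 0], 255]

```text
clock: 28.65
eef_pos: [450.2, -75.5, 113.6]
tool_rot: [2.358, 2.066, 0.008]
wrist_force: [6.4, -0.8, -3.3]
width: 0.248
grip_force: 59.0
```

```bash
python3 -c "
from h import *
bf()"
```

```text
block x 27.41 y 42.45 z 113.6 yaw -7.55 tilt [ 0.0086 -0.0017 -1.    ] F x 6.40 y 0.08 z -3.32 t 28.65
```

Emit:
send_rows:
  rows:
    - [[0, 0, 0], [0, -0.5, 0], 255]
    - [[0, 0, 0], [0, -0.5, 0], 255]
    - [[0, 0, 0], [0, 0, 0], 255]

```text
clock: 28.9
eef_pos: [449.5, -75.5, 113.7]
tool_rot: [2.357, 2.065, 0.009]
wrist_force: [6.2, -0.7, -2.7]
width: 0.247
grip_force: 59.0
```

```bash
python3 -c "
from h import *
bf()"
```

```text
block x 26.70 y 42.45 z 113.7 yaw -7.55 tilt [ 0.0092 -0.0019 -1.    ] F x 6.20 y 0.08 z -2.73 t 28.9
```

Emit:
send_rows:
  rows:
    - [[0, 0, 0], [0, 6, 0.5], 255]
    - [[0, 0, 0], [0, 5, 0.5], 255]
    - [[0, 0, 0], [-15, 0, 0], 255]
    - [[0, 0, 0], [-25, 0, 0], 255]
    - [[0, 0, 0], [-25, 0, 0], 255]
    - [[0, 0, 0], [-15, 0, 0], 255]
    - [[0, 0, 0], [-4, 0, 0], 255]
    - [[0, 0, 0], [0, 0, 0], 255]
    - [[0, 0, 0], [0, 0, 0], 255]
    - [[0, 0, 0], [0, 0, 0], 255]

```text
clock: 29.73
eef_pos: [445.2, -157.6, 110.8]
tool_rot: [-2.359, -2.072, -0.0]
wrist_force: [0.8, 0.7, -1.6]
width: 0.248
grip_force: 59.3
```

```bash
python3 -c "
from h import *
bf()"
```

```text
block x 33.30 y -39.52 z 110.8 yaw -7.42 tilt [-0.0015  0.0018 -1.    ] F x 0.68 y 0.76 z -1.65 t 29.7333
```

Emit:
send_rows:
  rows:
    - [[0, 0, 0], [-1, -1, -1], 255]
    - [[0, 0, 0], [-0.5, -1, -1], 255]
    - [[0, 0, 0], [0, -0.7, 0], 255]
    - [[0, 0, 0], [0, -0.7, 0], 255]
    - [[0, 0, 0], [0, -0.7, 0], 255]
    - [[0, 0, 0], [0, -0.7, 0], 255]

```text
clock: 30.23
eef_pos: [440.9, -160.2, 113.5]
tool_rot: [2.362, 2.07, 0.002]
wrist_force: [1.2, -0.0, -1.1]
width: 0.251
grip_force: 59.3
```

Emit:
send_rows:
  rows:
    - [[0, 0, 0], [0, -0.7, 0], 255]
    - [[0, 0, 0], [0, -0.7, 0], 255]
    - [[0, 0, 0], [0, -0.7, 0], 255]
    - [[0, 0, 0], [0, -0.7, 0], 255]

```text
clock: 30.57
eef_pos: [440.1, -160.4, 114.1]
tool_rot: [2.359, 2.067, 0.005]
wrist_force: [6.8, -0.6, -4.2]
width: 0.247
grip_force: 59.3
```

Emit:
send_rows:
  rows:
    - [[0, 0, 0], [0, -0.7, 0], 255]
    - [[0, 0, 0], [0, -0.7, 0], 255]
    - [[0, 0, 0], [0, -0.6, 0], 255]
    - [[0, 0, 0], [0, 0, 0], 255]

```text
clock: 30.9
eef_pos: [439.2, -160.4, 114.5]
tool_rot: [2.357, 2.066, 0.007]
wrist_force: [7.7, -0.5, -3.8]
width: 0.25
grip_force: 59.3
```

```bash
python3 -c "
from h import *
bf()"
```

```text
block x 27.72 y -43.11 z 114.5 yaw -7.54 tilt [ 0.008  -0.0022 -1.    ] F x 7.75 y 0.49 z -3.80 t 30.9
```

Emit:
send_rows:
  rows:
    - [[0, 0, 0], [0, -0.6, 0], 255]
    - [[0, 0, 0], [0, -0.6, 0], 255]
    - [[0, 0, 0], [0, 0, 0], 255]

```text
clock: 31.15
eef_pos: [438.1, -160.3, 114.6]
tool_rot: [2.357, 2.066, 0.007]
wrist_force: [6.7, -1.2, -3.8]
width: 0.253
grip_force: 59.3
```

```bash
python3 -c "
from h import *
bf()"
```

```text
block x 26.63 y -43.15 z 114.6 yaw -7.54 tilt [ 0.0083 -0.0023 -1.    ] F x 6.80 y -0.31 z -3.85 t 31.15
```

Emit:
send_rows:
  rows:
    - [[0, 0, 0], [0, 6, 0.5], 255]
    - [[0, 0, 0], [0, 8, -3], 255]
    - [[0, 0, 0], [0, 0, -20], 255]
    - [[0, 0, 0], [0, 0, -25], 255]
    - [[0, 0, 0], [20, -10, -5], 255]
    - [[0, 0, 0], [5, -8, 0], 255]
    - [[0, 0, 0], [0, 0, 0], 255]
    - [[0, 0, 0], [0, 0, 0], 255]
    - [[0, 0, 0], [0, 0, 0], 255]
    - [[0, 0, 0], [0, 0, 0], 255]

```text
clock: 31.98
eef_pos: [433.2, -135.0, 165.1]
tool_rot: [-2.364, -2.069, 0.003]
wrist_force: [-0.7, -1.0, -2.0]
width: 0.249
grip_force: 59.4
```

```bash
python3 - <<'E'
from h import *
robot.grab_frame("side");bf(); P=robot.camera_params("wrist"); save("wrist","w7.png"); bf()
np.save("P7.npy",P,allow_pickle=True)
P6=np.load("P6.npy",allow_pickle=True).item()
im=cv2.cvtColor(cv2.imread("pics/w7.png"),cv2.COLOR_BGR2GRAY); old=cv2.cvtColor(cv2.imread("pics/w6.png"),cv2.COLOR_BGR2GRAY)
# template: left button/lug & pin of w6 found in w7
k=400/56
for n,(cx,cy),(w,h),z in(("lugrear",(200,255),(22,20),50),("pin",(216,115),(10,8),26)):
    x=int(207+cx/k-w/2);y=int(86+cy/k-h/2);t=old[y:y+h,x:x+w]
    r=cv2.matchTemplate(im[60:200,180:280],t,cv2.TM_CCOEFF_NORMED);_,v,_,l=cv2.minMaxLoc(r)
    a=ray("wrist",(x,y),z,P6)[:2]-O;b=ray("wrist",(l[0]+180,l[1]+60),z,P)[:2]-O
    print(n,v,l,(x,y),"old",a@EX,a@EY,"new",b@EX,b@EY)
E
```

```text
block x 18.55 y -18.73 z 165.2 yaw -7.62 tilt [-1.4e-03 -6.0e-04 -1.0e+00] F x -0.24 y 0.24 z -1.75 t 32.0333
block x 18.70 y -18.69 z 165.4 yaw -7.62 tilt [-1.e-03 -6.e-04 -1.e+00] F x 0.65 y -0.50 z -1.58 t 32.0833
lugrear 0.8841441869735718 (44, 52) (224, 111) old -5.438072021425117 47.81429439704654 new -7.256798857679256 47.456904610540946
pin 0.8892151713371277 (54, 39) (232, 98) old -1.2354109922724423 57.70932783453056 new -1.0932919511312693 57.786260859514364
```

The left lug moved 1.9 mm relative to its pin and the right moved 1.8 mm, so both buttons are now level. Next I carry the mallet back to the pad.

Emit:
send_rows:
  rows:
    - [[0, 0, 0], [15, -2.6, -10], 255]
    - [[0, 0, 0], [30, -5, -10], 255]
    - [[0, 0, 0], [38, -7, -5], 255]
    - [[0, 0, 0], [41, -7, 0], 255]
    - [[0, 0, 0], [41, -7, 0], 255]
    - [[0, 0, 0], [41, -7, 0], 255]
    - [[0, 0, 0], [40, -7, 0], 255]
    - [[0, 0, 0], [30, -5.5, 0], 255]
    - [[0, 0, 0], [18, -3, 0], 255]
    - [[0, 0, -0.055], [0, 0, 0], 255]

```text
clock: 32.92
eef_pos: [420.9, 169.8, 190.4]
tool_rot: [-2.293, -2.144, -0.002]
wrist_force: [0.6, -0.6, -2.0]
width: 0.248
grip_force: 59.5
```

Emit:
send_rows:
  rows:
    - [[0, 0, 0], [0, 0, 20], 255]
    - [[0, 0, 0], [0, 0, 25], 255]
    - [[0, 0, 0], [0, 0, 20], 255]
    - [[0, 0, 0], [0, 0, 5], 255]
    - [[0, 0, 0], [0, 0, 0], 255]
    - [[0, 0, 0], [0, 0, 0], 255]
    - [[0, 0, 0], [0, 0, 0], 255]
    - [[0, 0, 0], [0, 0, 0], 255]

```text
clock: 33.58
eef_pos: [422.9, 164.2, 122.1]
tool_rot: [2.305, 2.134, 0.005]
wrist_force: [-0.3, -0.2, -1.6]
width: 0.246
grip_force: 59.3
```

```bash
python3 -c "
from h import *
robot.grab_frame('side')
plan((421,163.1,88),-4.4,1,fingers=255); print(robot.sense()['wrist_force'])"
```

```text
[[np.float64(0.0023), np.float64(-0.0016), np.float64(-0.0002)], [np.float64(-1.3), np.float64(-1.7), np.float64(34.0)], 255],
total rv [ 0.00230593 -0.00160031 -0.00022704] pos [422.75222487 164.23130583 122.00525439] clock 33.6333
[-0.38764042  0.2876779  -1.98621808]
```

Emit:
send_rows:
  rows:
    - [[0, 0, 0], [-1.2, -1.7, 10], 255]
    - [[0, 0, 0], [0, 0, 10], 255]
    - [[0, 0, 0], [0, 0, 8], 255]
    - [[0, 0, 0], [0, 0, 4], 255]
    - [[0, 0, 0], [0, 0, 0], 255]
    - [[0, 0, 0], [0, 0, 0], 255]
    - [[0, 0, 0], [0, 0, 0], 255]

```text
clock: 34.22
eef_pos: [420.3, 162.9, 89.0]
tool_rot: [2.305, 2.134, 0.001]
wrist_force: [-0.5, 0.1, -2.3]
width: 0.245
grip_force: 59.5
```

Emit:
send_rows:
  rows:
    - [[0, 0, 0], [0, 0, 0.7], 255]
    - [[0, 0, 0], [0, 0, 0.7], 255]
    - [[0, 0, 0], [0, 0, 0], 255]

```text
clock: 34.47
eef_pos: [420.0, 162.9, 87.5]
tool_rot: [2.305, 2.134, 0.0]
wrist_force: [-0.5, 0.1, -1.0]
width: 0.249
grip_force: 59.5
```

Emit:
send_rows:
  rows:
    - [[0, 0, 0], [0, 0, 0.5], 255]
    - [[0, 0, 0], [0, 0, 0.5], 255]
    - [[0, 0, 0], [0, 0, 0], 255]

```text
clock: 34.72
eef_pos: [420.1, 162.8, 86.9]
tool_rot: [-2.305, -2.134, -0.001]
wrist_force: [-1.1, -1.2, 4.0]
width: 0.247
grip_force: 60.2
```

Emit:
send_rows:
  rows:
    - [[0, 0, 0], [0, 0, 0], 0]
    - [[0, 0, 0], [0, 0, 0], 0]
    - [[0, 0, 0], [0, 0, 0], 0]
    - [[0, 0, 0], [0, 0, 0], 0]
    - [[0, 0, 0], [0, 0, 0], 0]
    - [[0, 0, 0], [0, 0, 0], 0]
    - [[0, 0, 0], [0, 0, 0], 0]
    - [[0, 0, 0], [0, 0, 0], 0]
    - [[0, 0, 0], [0, 0, 0], 0]
    - [[0, 0, 0], [0, 0, 0], 0]

```text
clock: 35.55
eef_pos: [419.9, 162.8, 86.4]
tool_rot: [2.305, 2.134, 0.0]
wrist_force: [-0.3, -0.4, -0.0]
width: 1.003
grip_force: 0.0
```

Emit:
send_rows:
  rows:
    - [[0, 0, 0], [0, 0, -8], 0]
    - [[0, 0, 0], [0, 0, -20], 0]
    - [[0, 0, 0], [0, 0, -30], 0]
    - [[0, 0, 0], [0, 0, -35], 0]
    - [[0, 0, 0], [0, 0, -30], 0]
    - [[0, 0, 0], [0, 0, -15], 0]
    - [[0, 0, 0], [-20, 0, 0], 0]
    - [[0, 0, 0], [0, 0, 0], 0]
    - [[0, 0, 0], [0, 0, 0], 0]
    - [[0, 0, 0], [0, 0, 0], 0]

```text
clock: 36.38
eef_pos: [417.9, 143.3, 224.1]
tool_rot: [-2.305, -2.134, 0.001]
wrist_force: [-0.7, 0.9, -0.5]
width: 0.996
grip_force: 0.0
```

```bash
python3 - <<'E'
from h import *
robot.grab_frame("side"); P=robot.camera_params("wrist"); im=save("wrist","w8.png"); s=robot.sense(); print(s["eef_pos"],s["width"],s["clock"])
for l in ("mallet","pad"): print(l,[ (d,ray("wrist",d["pixel"],60 if l=="mallet" else 4,P).round(1)) for d in robot.boxes_of(l,"wrist")[:2]])
hsv=cv2.cvtColor(im,cv2.COLOR_RGB2HSV)
# wooden handle top: bright tan blob
m=cv2.inRange(hsv,(8,50,170),(28,200,255)); n,lab,st,c=cv2.connectedComponentsWithStats(m)
for i in range(1,n):
    if st[i,4]>60: print("tan",st[i],c[i],ray("wrist",c[i],116,P).round(1))
# pad+head: dark blob
c0=ray_px=proj("wrist",(421,163,4)).astype(int); m=cv2.inRange(cv2.cvtColor(im,cv2.COLOR_RGB2GRAY),0,60)
m[330:]=0;n,lab,st,c=cv2.connectedComponentsWithStats(m)
for i in range(1,n):
    if st[i,4]>1500:
        pts=np.argwhere(lab==i)[:,::-1].astype(np.float32); bx=cv2.boxPoints(cv2.minAreaRect(pts)); q=np.array([ray("wrist",p,4,P) for p in bx]); print("dark",st[i],q.round(1).tolist(),q.mean(0).round(1))
E
```

```text
[417.86304331 143.54349448 223.80861702] 1.0003116932143192 36.4833
mallet [({'pixel': [66.9, 57.6], 'conf': 0.92}, array([255.9, 269.1,  60. ])), ({'pixel': [255.0, 158.1], 'conf': 0.91}, array([417.4, 165.4,  60. ]))]
pad [({'pixel': [258.5, 137.0], 'conf': 0.62}, array([422.2, 180.2,   4. ]))]
tan [246 159  25  29 698] [257.78510029 172.86103152] [419.8 162.8 116. ]
dark [ 427    0   85  112 7782] [[604.8, 305.4, 4.0], [690.6, 298.8, 4.0], [708.8, 187.4, 4.0], [614.2, 194.6, 4.0]] [654.6 246.6   4. ]
dark [   4   30   86   55 1971] [[153.9, 283.1, 4.0], [182.2, 317.7, 4.0], [254.4, 281.7, 4.0], [227.8, 244.8, 4.0]] [204.6 281.8   4. ]
dark [ 215   98   88  102 7357] [[377.0, 226.9, 4.0], [473.9, 219.4, 4.0], [469.9, 100.9, 4.0], [363.2, 109.1, 4.0]] [421.  164.1   4. ]
dark [    0   171   174   159 10200] [[36.8, -60.0, 4.0], [110.3, 163.7, 4.0], [317.1, 147.9, 4.0], [281.4, -78.5, 4.0]] [186.4  43.3   4. ]
dark [ 341  236  171   94 8661] [[518.0, 47.5, 4.0], [734.3, 31.1, 4.0], [758.1, -114.5, 4.0], [518.5, -96.4, 4.0]] [632.2 -33.1   4. ]
```

```bash
python3 -c "
from h import *
print(robot.close_job())"
```

```text
the job is handed in; nothing more can be done
None
```

Job handed in: both buttons are level with their pins to within about 0.3 mm (the right one judged from arm readings, not a final picture), no force reading passed 9 N, and the mallet stands released about 2 mm from the pad's middle after 36.5 s.

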